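# Prop the drying cabinet's door open with its stay

### The arm

A 6-joint arm with a two-finger parallel gripper is mounted at the origin on a cart in front of the work surface, level with it; the furniture and walls round the work are solid. World frame = base frame: x ahead of the robot, y to its left, z up, the work surface at z = 0. Lengths are in mm, angles in rad, forces in N, time in s.
With the tool pointing down it reaches from about 350 to 775 mm from the base axis. Payload 7.3 kg.
Tool frame: the origin (TCP) lies midway between the tips of the shut fingers; the grasp point (between the pads) lies behind it (manip.hold_point_z is the z of the grasp point in the tool frame, in mm); z points along the fingers, y is the line along which they close (so a half turn about z gives the same grasp; the last joint's range is limited). The gripper opens to 92 mm and grips with 3 to 60 N. Pads are 19 mm wide; open, the fingers measure 130 mm over their backs; the gripper's body (75 mm by 190 mm) begins 47 mm behind the grasp point.
Start: joints at [-1.414, 0.342, 1.524, -0, 1.275, -0.146], TCP at [156.574, -501.128, 226.741] pointing down, gripper open.
Joint ranges: [-2.53, 2.53], [-0.77, 2.02], [0.04, 2.7], [-1, 4.14], [0.28, 2.66], [-3.11, 3.11]. Speed limits (rad/s): [2.57, 2.57, 3.14, 3.14, 3.14, 3.14].

### API

Orientations are given as a unit quaternion [x, y, z, w].
In Python, from workcell import manip, cams gives the robot as it stands.
- The arm moves only by the tool send_rows, never from a script. Its argument "rows" is a list of rows, each a list of 3 entries, a list of its own where there are three numbers: the shift along the tool's x, y, z in mm, then the turn, a rotation vector about the tool's x, y, z in rad, then the opening, from -1 (shut) to 1 (fully open), so that 0 is half open. In form: [[[tx, ty, tz], [ax, ay, az], grip], ...]. A call has 1 to 8 rows; each row shifts and turns the commanded pose from where the row before left it, along the tool's axes as they then stand; what a row does not reach is not made up. A row lasts 1/8 s, in which the tool goes at most 62.5 mm and 10.7 degrees, less where a joint would pass 70% of its speed; a pose out of reach is approached as far as the arm can. A call with a gripper value outside its range is refused whole. The fingers move at their own pace and stop on an object; the grip force is fixed at half the most. Time passes only in rows, so rows that do not move let the fingers close. It gives the time, the measured TCP pose, the force, the opening and the grip force at its end, in the units of the state.
- manip.read_state(): the state, without advancing time (a new reading comes with each control period).
- cams.capture(name): name is "scene" or "side" or "wrist"; returns a dict with "pixels" (420x560x3 uint8, red, green, blue), "mtx" (3x3 intrinsics, pixels), "camera_from_world" (4x4, takes a point from world to camera coordinates). Camera axes: x right, y up, looking along -z (the intrinsics and any distortion apply to the point x, -y, -z); pixel columns grow to the right and rows downward; lengths in mm; the calibration is good to about 2 mm. A picture is of the moment at which its call begins. There is no depth.
- manip.finish_job(): hands the job in; it is judged then, once.
Trained networks look in a picture, given as the dict that the camera call returned (one of the last four; its "shot" number tells which), for a name from the list of things; names that differ only in an ending like _2 or _b are one class to them, and where a whole thing is asked for, a point or a joint stands for the part that bears it (a point fixed in the world has none). Each returns a list of dicts, best first, with "confidence" (0 to 1); they miss things now and then, are a little off and sometimes report something else, mostly with a low value. They report only what shows in the picture. A call takes as long as a camera call.
- cams.outline_of(target, picture): "region" (420x560 bool, what is visible of it) and "bbox" ([left, top, right, bottom] in pixels, round what is visible of it).
The state is a dict: "time_s": time; "q": joint angles; "dq": joint speeds; "effort": joint torques, N m; "eef_pos": TCP position; "ee_rot": TCP orientation; "contact_force": force on the tool from outside, world axes, zero at the start; "ft_torque": the same for the moment, N m; "finger_gap": finger opening in mm; "finger_force": force on a finger pad.
Only numpy, scipy, OpenCV 4.12 (cv2) and the standard library are available. Lean on these libraries where they do the work, as an engineer would, in place of code of your own. Each camera call takes 0.05 s, during which the arm holds its last target. There are 200 camera calls.

### The job

The door of the drying cabinet stands ajar and swings loose. Take the stay arm by its black ball knob and drop the hole with the red ring (second hole from the knob) over the brass peg on the cabinet's front ledge, so that the arm lies fully down on the peg's collar and holds the door at that opening; then let go. Leave the white bottle and the blue tape roll where they are.

Things in the scene. Friction and masses are not known exactly. Their poses are not given: they have to be found in the camera images.
- cabinet_front (a point): on the front panel of the fixed grey drying cabinet (370 mm wide, 242 mm high), at mid width of the front, 120 mm above the bench; x points into the cabinet, away from the robot, y along the front to the left, z up. The plinth's top is a ledge 40 mm above the bench that reaches 100 mm out in front of the panel
- stay_pivot (a point): pivot of the stay arm, at the bottom of the free edge of the clear-windowed door, 47.5 mm above the bench; the arm swivels and tips up here. The door is hinged at the left: its vertical hinge axis stands 12 mm in front of the front panel's plane and 165 mm to the left of cabinet_front; the pivot circles it at 130 mm. Light friction (0.05 N m); the door stays where it is left
- swivel (a joint): angle of the stay arm to the door in the horizontal plane, in rad, 0 to 1.9: 0 means that the arm continues the line from hinge to pivot; it grows as the arm turns counter-clockwise (seen from above) relative to the door. Light friction (0.012 N m)
- stay (a joint): how far the stay arm is tipped up about its pivot, in rad: 0 level (a stop; also the height at which it lies on the peg's collar), up to 0.6. It falls by its own weight (0.14 kg)
- knob (a point): centre of the 24 mm black ball knob on a thin neck at the far end of the stay arm: 240 mm from the pivot along the arm, 38.5 mm above the arm's middle plane (86 mm above the bench when level). The flat aluminium arm is 5 mm thick, 24 mm wide at the holes. Axes turn with the arm; it runs from pivot to knob along -y
- red_hole (a point): centre, at mid thickness, of the hole with the red ring: the second from the knob, 189 mm from the pivot along the arm. The arm has four through holes of 13 mm diameter, 145, 167, 189 and 211 mm from the pivot; only this one is ringed
- peg (a point): fixed upright brass peg, 8 mm in diameter with domed tip, on the ledge to the right of the door. The point lies on its axis 47.5 mm above the bench, where the middle of the arm's thickness lies when the hole is fully down; the tip is at 62 mm, the top of its 26 mm wide collar at 45 mm. It stops the arm sideways: lift the arm over it
- bottle: white dispenser bottle with a blue spout, 48 mm in diameter, 139 mm high, standing loose on the bench; origin at its foot
- hood_lip (a point): middle of the lower front edge of the blue hood that juts out 72 mm in front of the panel over the full width, 221 mm above the bench; axes as the cabinet's. It overhangs the peg: near there a tool must lean back toward the robot, about 40 degrees from vertical
- tape: blue roll of tape, 64 mm in diameter, 18 mm high, lying loose on the bench; origin at the centre of its underside

How it is judged:
By the outcome, as a careful person would: the job done as asked, in the order asked, and still so for the second after the job is handed in, with the robot touching nothing.
It also fails if it takes over 45 s, if anything falls off the work surface, if the arm or the gripper's body presses on something with over 40 N, if the wrist force passes 120 N, or if a joint passes its speed limit or range.

## Working session

There is one attempt and no reset: what is moved stays moved. The work goes in short steps, Python scripts to look and compute and a tool call to move; the robot and the scene stay as the last step left them, time stands still between calls to the robot, and variables do not carry over. Pictures are saved under pics/ and viewed, at most 10 in all, crops included, and the job is handed in when it is done.

Besides the shell and the picture viewer there is one more tool, called after "Emit:" as a command line: name --argument value ..., lists and objects as JSON in quotes. send_rows: Moves the arm, as the interface text tells. Its arguments: {"type":"object","properties":{"rows":{"type":"array"}},"required":["rows"]}

```bash
ls; mkdir -p pics; cat > h.py <<'E'
import numpy as np, cv2, pickle
from workcell import manip, cams
def proj(p,c):
    P=np.atleast_2d(p).astype(float); M=c["camera_from_world"]
    X=P@M[:3,:3].T+M[:3,3]; X=X*[1,-1,-1]; u=X@np.array(c["mtx"]).T
    return u[:,:2]/u[:,2:]
def ray(px,c):
    M=np.array(c["camera_from_world"]);K=np.array(c["mtx"])
    d=np.linalg.inv(K)@[px[0],px[1],1]; d=M[:3,:3].T@(d*[1,-1,-1]); o=-M[:3,:3].T@M[:3,3]
    return o,d/np.linalg.norm(d)
def onz(px,c,z):
    o,d=ray(px,c); return o+d*(z-o[2])/d[2]
def tri(l):
    A=np.zeros((3,3));b=np.zeros(3)
    for px,c in l:
        o,d=ray(px,c);Q=np.eye(3)-np.outer(d,d);A+=Q;b+=Q@o
    return np.linalg.solve(A,b)
E
python3 - <<'E'
from h import *
print(manip.hold_point_z, manip.read_state())
ims=[]
for n in ["scene","side"]:
    c=cams.capture(n); c={**c}
    print(n,{k:(v if k!='pixels' else 0) for k,v in c.items()})
    for t in ["knob","red_hole","peg","bottle","tape","stay_pivot","cabinet_front"]:
        try:
            for d in cams.outline_of(t,c)[:2]:
                r=d["region"];ys,xs=np.nonzero(r);print(t,round(d["confidence"],2),d["bbox"],xs.mean().round(1),ys.mean().round(1),r.sum())
        except Exception as e: print(t,e)
    cv2.imwrite(f"pics/{n}0.png",c["pixels"][:,:,::-1]); pickle.dump(c,open(n+"0.pkl","wb"))
E
```

```text
pics
-18.8 {'time_s': 0.0, 'q': array([-1.41399454e+00,  3.42714712e-01,  1.52500483e+00,  8.16757627e-06,
        1.27541416e+00, -1.46014699e-01]), 'dq': array([-0.00078626, -0.00061129, -0.00086683, -0.00191996, -0.00119301,
       -0.00050083]), 'effort': array([-1.48099913e-03, -4.31247139e+01, -2.44220710e+01,  7.14990450e-02,
        5.59742725e-02, -1.25500501e-04]), 'eef_pos': array([ 156.51223425, -500.70187897,  226.05338274]), 'ee_rot': array([ 9.88559539e-01,  1.50829189e-01, -2.49888394e-07, -7.70534640e-04]), 'contact_force': array([0.05298397, 0.32456165, 0.24014391]), 'ft_torque': array([ 0.01495739, -0.01048148,  0.0061153 ]), 'finger_force': 0.0, 'finger_gap': 91.82011797383026}
scene {'pixels': 0, 'mtx': array([[439.33306859,   0.        , 277.20746822],
       [  0.        , 439.33306859, 224.00107869],
       [  0.        ,   0.        ,   1.        ]]), 'camera_from_world': array([[-4.53127840e-01, -8.91143711e-01,  2.31958528e-02,
         2.24344828e+02],
       [ 4.56017653e-01, -2.09360170e-01,  8.64994924e-01,
        -3.82455671e+02],
       [-7.65978499e
[... 844 characters left out ...]
-01,  7.68551565e-01,
        -4.22735320e+02],
       [-7.05339056e-01, -3.05875645e-01,  6.39481748e-01,
        -1.17251469e+03],
       [ 0.00000000e+00,  0.00000000e+00,  0.00000000e+00,
         1.00000000e+00]]), 'shot': 2}
knob 0.71 [187.4, 201.0, 222.7, 229.5] 209.3 214.3 182
red_hole 0.66 [186.7, 197.4, 223.5, 224.3] 204.2 210.3 98
peg 0.65 [154.4, 128.1, 241.6, 224.3] 199.8 170.6 5166
bottle 0.77 [300.8, 227.6, 313.7, 254.4] 307.3 242.8 334
tape 0.78 [350.9, 279.8, 370.7, 297.8] 360.0 289.1 234
stay_pivot 0.58 [184.2, 196.1, 221.8, 226.6] 207.3 212.9 245
cabinet_front 0.55 [153.5, 128.6, 239.0, 221.6] 199.7 170.4 5153
cabinet_front 0.52 [189.2, 199.3, 225.4, 225.7] 206.2 212.0 207
```

View pics/scene0.png

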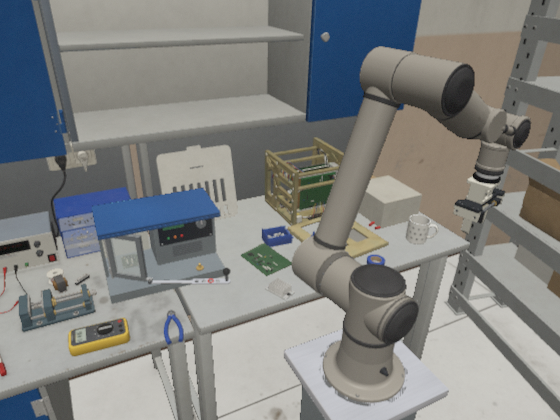

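View pics/side0.png

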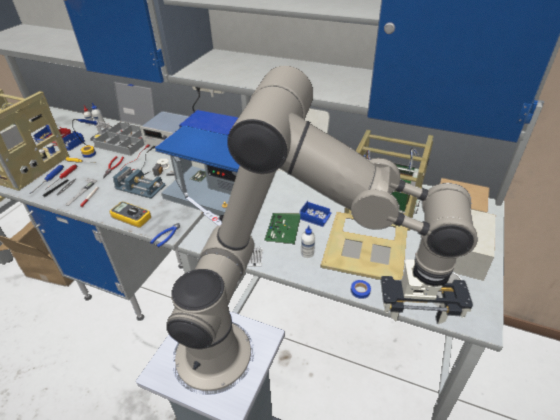

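Scene view: the cabinet is at left (95-230, 195-300), the stay arm runs from (150,281) to the knob at about (227,271), and the peg is near (200,266). In the side view the robot hides the knob. I'll enlarge both.

```bash
python3 - <<'E'
from h import *
s=pickle.load(open("scene0.pkl","rb"))["pixels"][185:305,85:245]
d=pickle.load(open("side0.pkl","rb"))["pixels"][110:235,145:255]
cv2.imwrite("pics/s1.png",cv2.resize(s,None,fx=5,fy=5,interpolation=2)[:,:,::-1])
cv2.imwrite("pics/d1.png",cv2.resize(d,None,fx=4.7,fy=4.7,interpolation=2)[:,:,::-1])
E
```

```text
(no output)
```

View pics/s1.png

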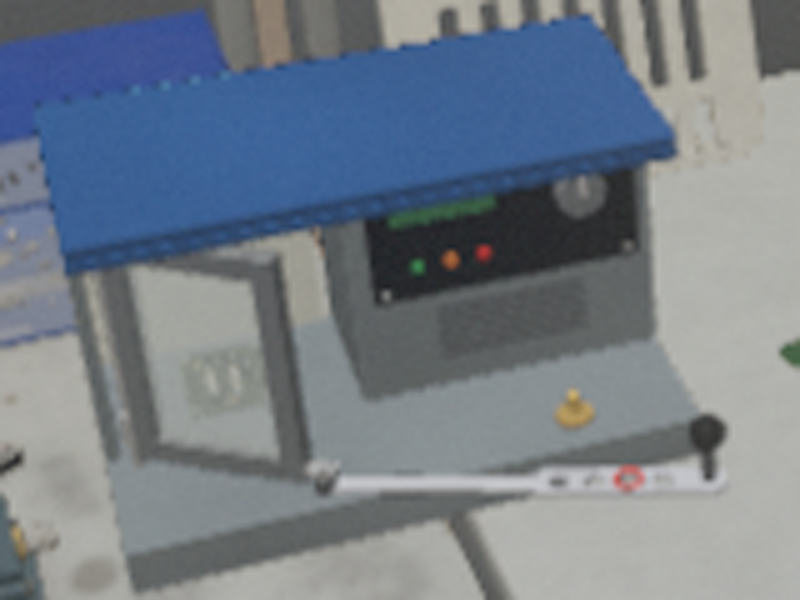

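View pics/d1.png

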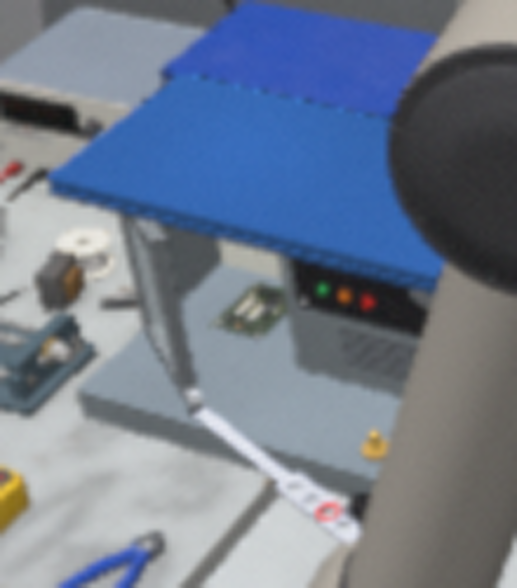

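```bash
python3 - <<'E'
from h import *
s=pickle.load(open("scene0.pkl","rb")); d=pickle.load(open("side0.pkl","rb"))
S=lambda x,y:((x+.5)/5-.5+85,(y+.5)/5-.5+185)
D=lambda x,y:((x+.5)/4.7-.5+145,(y+.5)/4.7-.5+110)
P=lambda n,v:print(n,np.round(v,1))
P("knob S z86",onz(S(707,431),s,86))
for n,a,b,z in [("red",(629,479),(329,512),50),("pivot",(322,478),(193,402),50),("pegtip",(573,392),(375,432),62),("collar",(574,412),(375,449),45)]:
    P(n,[onz(S(*a),s,z),onz(D(*b),d,z),tri([(S(*a),s),(D(*b),d)])])
P("ledge L,R",[onz(S(130,558),s,40),onz(S(705,418),s,40)])
P("ledge L side",onz(D(82,395),d,40))
P("hood L,R lip scene",[onz(S(70,262),s,225),onz(S(673,150),s,225)])
P("hood L lip side",onz(D(55,188),d,225))
E
```

```text
knob S z86 [448.1 206.6  86. ]
red [[467.6 253.2  50. ]
 [467.8 255.7  50. ]
 [465.4 254.   52.1]]
pivot [[550.8 427.4  50. ]
 [550.6 437.   50. ]
 [540.8 429.   58.4]]
pegtip [[557.3 259.8  62. ]
 [558.5 262.   62. ]
 [555.9 260.4  63.7]]
collar [[558.5 259.8  45. ]
 [556.4 263.   45. ]
 [553.6 261.   48.1]]
ledge L,R [[534.4 547.8  40. ]
 [521.8 181.2  40. ]]
ledge L side [534.2 542.4  40. ]
hood L,R lip scene [[579.2 544.6 225. ]
 [561.  180.9 225. ]]
hood L lip side [575.4 552.4 225. ]
```

```bash
cat >> h.py <<'E'
from scipy.spatial.transform import Rotation as R, Slerp
def Rt(psi,lean):
    p,l=np.radians([psi,lean]); a=np.array([np.cos(p),np.sin(p),0]);k=np.array([0,0,1.])
    z=np.sin(l)*a-np.cos(l)*k; y=np.array([np.sin(p),-np.cos(p),0]); return R.from_matrix(np.c_[np.cross(y,z),y,z])
def plan(wps,dmax=58,amax=10):
    """wps: (grasp point, psi, lean, grip, min rows)"""
    s=manip.read_state(); r=R.from_quat(s["ee_rot"]); p=np.array(s["eef_pos"])+manip.hold_point_z*r.as_matrix()[:,2]
    out=[]
    for g,psi,lean,grip,n in wps:
        r2=Rt(psi,lean); g=np.array(g,float)
        n=max(n,int(np.ceil(np.linalg.norm(g-p)/dmax)),int(np.ceil(np.degrees((r.inv()*r2).magnitude())/amax)))
        sl=Slerp([0,1],R.concatenate([r,r2])); pp,rr=p,r
        for i in range(1,n+1):
            pn=p+(g-p)*i/n; rn=sl(i/n)
            t=rr.inv().apply((pn-manip.hold_point_z*rn.as_matrix()[:,2])-(pp-manip.hold_point_z*rr.as_matrix()[:,2]))
            out.append([t.round(1).tolist(),(rr.inv()*rn).as_rotvec().round(3).tolist(),grip]); pp,rr=pn,rn
        p,r=g,r2
    for i in range(0,len(out),8): print(str(out[i:i+8]).replace(" ",""))
def st():
    s=manip.read_state(); r=R.from_quat(s["ee_rot"]); z=r.as_matrix()[:,2]
    print("t",round(s["time_s"],2),"grasp",(s["eef_pos"]+manip.hold_point_z*z).round(1),"psi",np.degrees(np.arctan2(-r.as_matrix()[0,1]*-1,-r.as_matrix()[1,1])).round(1),"lean",np.degrees(np.arccos(-z[2])).round(1),"yz",r.as_matrix()[2,1].round(3),"q",s["q"].round(2),"F",s["contact_force"].round(1),"gap",round(s["finger_gap"],1),"ff",round(s["finger_force"],1))
E
python3 - <<'E'
from h import *
d=pickle.load(open("side0.pkl","rb"))
print("bottle",onz((307,254),d,0),"tape",onz((360,289),d,9)); st()
plan([((330,-330,245),0,0,0,1),((430,-60,250),0,0,0,1),((410,190,240),-20,15,0,1)])
E
```

```text
bottle [ 467.59163976 -114.86741613    0.        ] tape [ 375.87903232 -330.05400173    9.        ]
t 0.8 grasp [ 156.6 -501.1  245.6] psi 17.3 lean 0.0 yz 0.0 q [-1.41  0.34  1.52  0.    1.28 -0.15] F [ 0.1 -0.8 -1. ] gap 91.7 ff 0.0
[[[43.3,-22.3,0.1],[0.0,-0.0,0.061],0],[[41.9,-24.9,0.1],[0.0,-0.0,0.061],0],[[40.3,-27.4,0.1],[0.0,-0.0,0.061],0],[[38.6,-29.8,0.1],[0.0,-0.0,0.061],0],[[36.7,-32.1,0.1],[0.0,-0.0,0.061],0],[[20.0,-54.0,-1.0],[0.0,0.0,0.0],0],[[20.0,-54.0,-1.0],[0.0,0.0,0.0],0],[[20.0,-54.0,-1.0],[0.0,0.0,0.0],0]]
[[[20.0,-54.0,-1.0],[0.0,0.0,0.0],0],[[20.0,-54.0,-1.0],[0.0,0.0,0.0],0],[[-3.0,-49.8,2.0],[-0.009,0.052,0.069],0],[[-6.6,-49.4,1.2],[-0.009,0.052,0.069],0],[[-10.0,-48.8,0.3],[-0.009,0.052,0.069],0],[[-13.4,-47.9,-0.8],[-0.009,0.052,0.069],0],[[-16.6,-46.8,-2.1],[-0.009,0.052,0.069],0]]
```

Emit:
send_rows --rows '[[[43,-22,0],[0,0,0.06],0],[[42,-25,0],[0,0,0.06],0],[[40,-27,0],[0,0,0.06],0],[[38,-30,0],[0,0,0.06],0],[[37,-32,0],[0,0,0.06],0],[[20,-54,-1],[0,0,0],0],[[20,-54,-1],[0,0,0],0],[[20,-54,-1],[0,0,0],0]]'

```text
time_s: 1.8
eef_pos: [389.2, -166.6, 229.9]
ee_rot: [1.0, 0.001, 0.0, 0.0]
contact_force: [0.7, 0.2, 0.5]
finger_gap: 46.0
finger_force: 0.0
```

Emit:
send_rows --rows '[[[20,-54,-1],[0,0,0],0],[[20,-54,-1],[0,0,0],0],[[-3,-50,2],[-0.01,0.05,0.07],0],[[-7,-49,1],[-0.01,0.05,0.07],0],[[-10,-49,0],[-0.01,0.05,0.07],0],[[-13,-48,-1],[-0.01,0.05,0.07],0],[[-16,-47,-2],[-0.01,0.05,0.07],0]]'

```text
time_s: 2.68
eef_pos: [413.1, 189.9, 223.3]
ee_rot: [0.976, -0.174, 0.126, 0.024]
contact_force: [0.5, 0.3, 0.0]
finger_gap: 46.1
finger_force: 0.0
```

```bash
python3 - <<'E'
from h import *
st()
for n in ["wrist","side","scene"]:
    c=cams.capture(n); pickle.dump(c,open(n+"1.pkl","wb"))
    for t in ["knob","red_hole","peg"]:
        for d in cams.outline_of(t,c)[:1]: print(n,t,round(d["confidence"],2),d["bbox"],d["region"].sum())
    if n=="wrist": print("knob,peg,red proj",proj([[448,207,86],[557,260.5,62],[467,254,50],[557.5,260.5,45]],c).round(1)); w=c["pixels"]
cv2.imwrite("pics/w1.png",w[:,:,::-1])
E
```

```text
t 2.67 grasp [408.7 191.6 241.5] psi -20.2 lean 14.7 yz 0.004 q [ 0.38  0.13  1.85 -0.21  0.98  2.41] F [0.5 0.3 0. ] gap 46.1 ff 0.0
wrist knob 0.9 [42.7, 194.1, 262.5, 223.9] 2982
wrist red_hole 0.67 [41.2, 193.9, 261.8, 221.9] 3244
wrist peg 0.95 [0.0, 0.0, 262.0, 227.3] 46376
knob,peg,red proj [[249.6 210.1]
 [169.7 131.9]
 [207.1 208.4]
 [174.9 135.1]]
side knob 0.75 [188.1, 199.5, 224.1, 230.0] 193
side red_hole 0.54 [188.4, 198.9, 226.8, 226.8] 189
side peg 0.64 [155.9, 132.3, 263.7, 227.7] 5075
scene knob 0.77 [151.3, 267.3, 229.6, 284.2] 373
scene red_hole 0.95 [150.9, 266.9, 231.6, 286.1] 382
scene peg 0.92 [90.2, 187.6, 232.2, 302.7] 10813
```

View pics/w1.png

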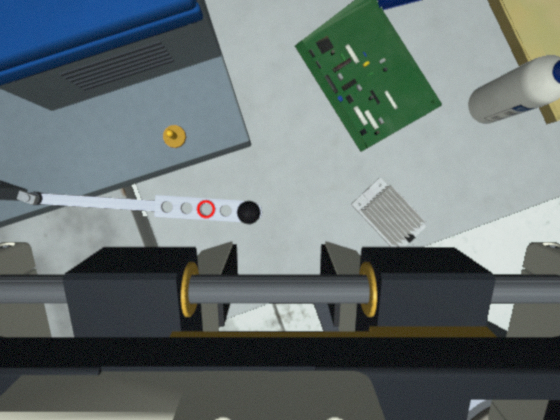

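Wrist view: knob at (248.5,212), red hole at (206,209), peg collar at (174,136). All are within 2 px of prediction. Refining these and planning the grasp.

```bash
python3 - <<'E'
from h import *
c=pickle.load(open("wrist1.pkl","rb"))
g=c["pixels"].astype(int)
def blob(m,x0,x1,y0,y1):
    mm=np.zeros(m.shape,bool); mm[y0:y1,x0:x1]=m[y0:y1,x0:x1]; y,x=np.nonzero(mm); return (x.min()+x.max())/2,(y.min()+y.max())/2,x.mean(),y.mean(),mm.sum()
k=blob(g.max(2)<75,225,275,190,232); print(k, onz(k[:2],c,86))
r=blob((g[...,0]>170)&(g[...,1]<110),190,225,190,225); print(r,onz(r[:2],c,50))
p=blob((g[...,0]-g[...,2]>70),155,195,115,155); print(p,onz(p[:2],c,45),onz(p[2:4],c,46))
print("pivot",onz((33,198),c,50))
print("ledge corner R",onz((249,143),c,40),"edge pt",onz((160,178),c,40))
K=onz(k[:2],c,86)
plan([(K+[-20,0,60],-20,20,0,1),(K,-20,22,0,1),(K,-20,22,-1,4)],dmax=45)
E
```

```text
(np.float64(248.5), np.float64(212.0), np.float64(248.34464751958225), np.float64(212.02349869451697), np.int64(383)) [446.58056085 208.71291896  86.        ]
(np.float64(205.5), np.float64(208.5), np.float64(205.4765625), np.float64(208.4921875), np.int64(128)) [467.50675035 255.75362285  50.        ]
(np.float64(173.5), np.float64(136.0), np.float64(173.79533678756476), np.float64(135.85492227979276), np.int64(386)) [557.11540337 262.26898916  45.        ] [556.82050906 261.66513329  46.        ]
pivot [544.73835942 431.90528582  50.        ]
ledge corner R [521.50438345 185.05135724  40.        ] edge pt [519.08582851 294.73064557  40.        ]
[[[-4.3,-8.3,31.4],[0.002,0.032,-0.0],0],[[-5.3,-8.3,31.3],[0.002,0.032,-0.0],0],[[-6.3,-8.2,31.1],[0.002,0.032,-0.0],0],[[-1.1,-3.4,31.4],[-0.0,0.017,-0.0],0],[[-1.7,-3.4,31.4],[-0.0,0.017,0.0],0],[[0.0,0.0,0.0],[0.0,0.0,0.0],-1],[[0.0,0.0,0.0],[0.0,0.0,0.0],-1],[[0.0,0.0,0.0],[0.0,0.0,0.0],-1]]
[[[0.0,0.0,0.0],[0.0,0.0,0.0],-1]]
```

Emit:
send_rows --rows '[[[-4,-8,31],[0,0.03,0],0],[[-5,-8,31],[0,0.03,0],0],[[-6,-8,31],[0,0.03,0],0],[[-1,-3,31],[0,0.02,0],0],[[-2,-3,31],[0,0.02,0],0],[[0,0,0],[0,0,0],0]]'

```text
time_s: 4.03
eef_pos: [450.8, 204.2, 68.1]
ee_rot: [0.967, -0.17, 0.185, 0.037]
contact_force: [-0.0, 0.1, -0.1]
finger_gap: 45.9
finger_force: 0.0
```

```bash
python3 - <<'E'
from h import *
st(); c=cams.capture("wrist"); cv2.imwrite("pics/w2.png",c["pixels"][:,:,::-1])
print(proj([[446.6,208.7,86],[447.5,207.5,86]],c))
E
```

```text
t 4.03 grasp [444.3 206.8  85.6] psi -20.1 lean 21.8 yz 0.009 q [ 0.45  0.42  2.03 -0.6   0.5   2.86] F [-0.   0.1 -0.1] gap 45.9 ff 0.0
[[272.64481933 273.19052674]
 [274.29561002 270.61909677]]
```

View pics/w2.png

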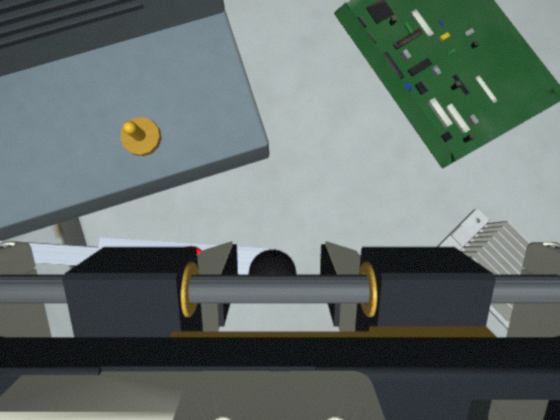

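Emit:
send_rows --rows '[[[1.5,-2,0],[0,0,0],0],[[0,0,0],[0,0,0],-1],[[0,0,0],[0,0,0],-1],[[0,0,0],[0,0,0],-1],[[0,0,0],[0,0,0],-1],[[0,0,0],[0,0,0],-1]]'

```text
time_s: 4.82
eef_pos: [453.7, 206.6, 70.5]
ee_rot: [0.967, -0.17, 0.187, 0.036]
contact_force: [-1.2, -0.3, 1.3]
finger_gap: 22.2
finger_force: 30.0
```

```bash
cat >> h.py <<'E'
PEG=np.array([557.2,261.5]); 
def knob(H,ang_door,beta,tilt):
    pass
def circ(H,r1,Q,r2):
    d=Q-H;L=np.linalg.norm(d);a=(r1**2-r2**2+L*L)/2/L;h=np.sqrt(r1*r1-a*a);u=d/L
    return [H+a*u+s*h*np.array([-u[1],u[0]]) for s in(1,-1)]
def knob_at(P,az,tilt):
    "knob position for pivot P, arm azimuth, tilt"
    a=np.array([np.cos(az),np.sin(az)]); return np.r_[P+a*(240*np.cos(tilt)-38.5*np.sin(tilt)), 47.5+240*np.sin(tilt)+38.5*np.cos(tilt)]
E
python3 - <<'E'
from h import *
st()
# hinge from cabinet: yaw .04
for yaw in (.03,.045):
    f=np.array([np.cos(yaw),-np.sin(yaw)])*1; l=np.array([np.sin(yaw),np.cos(yaw)])
    # right front ledge corner (185 right, 100 out)
    C=np.array([521.6,183.5])+185*l+100*f
    H=C-12*f+165*l
    K=np.array([447,208.]); P0=circ(H,130,K,240); P1=circ(H,130,PEG,189)
    print("H",H.round(1),"P0",np.round(P0,1),"P1",np.round(P1,1))
    for P in P1:
        u=(PEG-P)/189; print("knob target",(PEG+51*u).round(1),"az",np.degrees(np.arctan2(u[1],u[0])).round(1))
E
```

```text
t 4.83 grasp [447.1 209.1  87.9] psi -20.0 lean 22.0 yz 0.006 q [ 0.45  0.42  2.02 -0.59  0.51  2.86] F [-1.2 -0.3  1.3] gap 22.2 ff 30.0
H [620.1 530.7] P0 [[582.1 406.4]
 [537.5 430.3]] P1 [[672.1 411.6]
 [520.6 446.9]]
knob target [526.2 221. ] az -127.4
knob target [567.1 211.5] az -78.8
H [625.3 529.2] P0 [[581.5 406.8]
 [544.5 427.3]] P1 [[675.2 409.2]
 [524.1 447.6]]
knob target [525.4 221.7] az -128.6
knob target [566.1 211.3] az -79.9
```

```bash
python3 - <<'E'
from h import *
H=np.array([624.5,529.3])
K0=manip.read_state(); 
P0=np.array([544,428.]); P1=np.array([523.5,447.5])
d0,d1=[np.arctan2(*(P-H)[::-1]) for P in(P0,P1)]
a0=np.radians(-113.5);u=PEG-P1;a1=np.arctan2(u[1],u[0])
off=np.array([447.1,209.1,87.9])-knob_at(P0,a0,0); print("off",off)
w=[]
def add(s,t,n=1):
    d=d0+(d1-d0)*s;P=H+130*np.array([np.cos(d),np.sin(d)]);a=a0+(a1-a0)*s
    k=knob_at(P,a,t)+off*(1-s); print(k.round(1)); w.append((k,-20+32*s,22+20*s,-1,n))
add(0,.09,2);add(0,.17,2)
for s in (.25,.5,.75,1): add(s,.17,3)
plan(w,dmax=20)
E
```

```text
off [-1.20022346  1.19441785  1.9       ]
[448.5 212.7 109.3]
[450.7 217.8 127.9]
[477.5 210.9 127.5]
[505.9 209.1 127. ]
[535.1 212.5 126.5]
[564.5 221.1 126. ]
[[[4.1,-1.9,-9.9],[0.003,0.0,0.001],-1],[[4.1,-1.9,-9.9],[0.003,0.0,0.001],-1],[[3.6,-2.8,-8.6],[0.0,0.0,0.0],-1],[[3.6,-2.8,-8.6],[0.0,0.0,0.0],-1],[[9.0,-1.3,3.6],[0.019,0.029,-0.042],-1],[[8.9,-0.8,3.8],[0.019,0.029,-0.042],-1],[[8.8,-0.4,4.1],[0.019,0.029,-0.042],-1],[[8.8,-1.8,4.4],[0.023,0.029,-0.041],-1]]
[[[8.7,-1.4,4.7],[0.023,0.029,-0.041],-1],[[8.6,-0.9,4.9],[0.023,0.029,-0.041],-1],[[8.6,-2.3,5.2],[0.026,0.029,-0.038],-1],[[8.5,-1.9,5.5],[0.026,0.029,-0.038],-1],[[8.4,-1.4,5.8],[0.026,0.029,-0.038],-1],[[8.4,-2.8,6.1],[0.03,0.029,-0.036],-1],[[8.3,-2.3,6.4],[0.03,0.029,-0.036],-1],[[8.1,-1.8,6.7],[0.03,0.029,-0.036],-1]]
```

Emit:
send_rows --rows '[[[4,-2,-10],[0,0,0],-1],[[4,-2,-10],[0,0,0],-1],[[3.5,-3,-8.5],[0,0,0],-1],[[3.5,-3,-8.5],[0,0,0],-1],[[0,0,0],[0,0,0],-1]]'

```text
time_s: 5.45
eef_pos: [457.8, 216.8, 111.3]
ee_rot: [0.967, -0.17, 0.188, 0.035]
contact_force: [0.7, 0.5, -2.5]
finger_gap: 22.4
finger_force: 30.0
```

```bash
python3 - <<'E'
from h import *
st(); c=cams.capture("scene"); s=c["pixels"][185:305,85:245]
cv2.imwrite("pics/s2.png",cv2.resize(s,None,fx=5,fy=5,interpolation=2)[:,:,::-1])
E
```

```text
t 5.45 grasp [451.2 219.3 128.8] psi -20.0 lean 22.1 yz 0.004 q [ 0.46  0.36  1.96 -0.5   0.62  2.76] F [ 0.7  0.5 -2.5] gap 22.4 ff 30.0
```

View pics/s2.png

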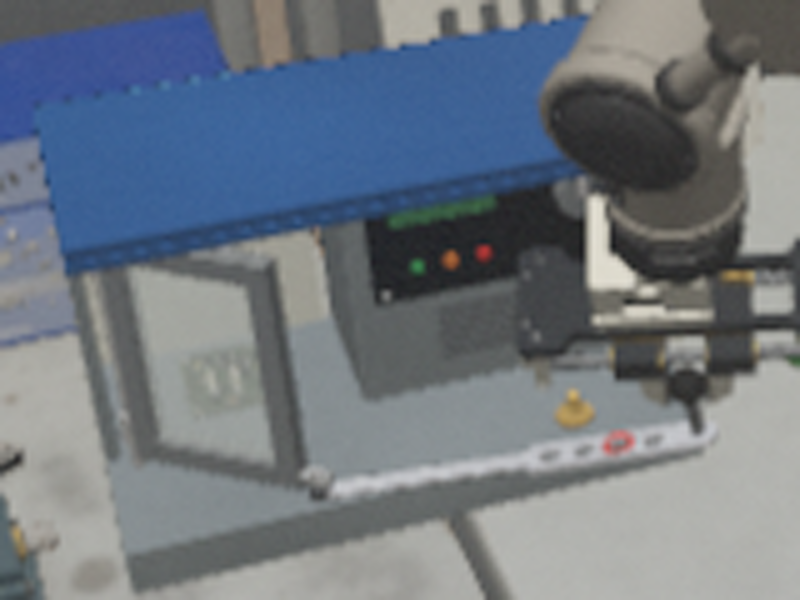

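The arm is tipped up and the knob held at (688,383). Now swinging it over the peg.

Emit:
send_rows --rows '[[[9,-1,3.5],[0.02,0.03,-0.04],-1],[[9,-1,4],[0.02,0.03,-0.04],-1],[[9,-0.5,4],[0.02,0.03,-0.04],-1],[[9,-2,4.5],[0.02,0.03,-0.04],-1],[[9,-1.5,4.5],[0.02,0.03,-0.04],-1],[[8.5,-1,5],[0.02,0.03,-0.04],-1],[[0,0,0],[0,0,0],-1]]'

```text
time_s: 6.38
eef_pos: [516.4, 209.1, 110.9]
ee_rot: [0.96, -0.039, 0.277, 0.015]
contact_force: [-0.1, 2.4, -0.8]
finger_gap: 22.1
finger_force: 30.0
```

Emit:
send_rows --rows '[[[8.5,-2,5],[0.03,0.03,-0.04],-1],[[8.5,-2,5.5],[0.03,0.03,-0.04],-1],[[8.5,-1.5,6],[0.03,0.03,-0.04],-1],[[8.5,-3,6],[0.03,0.03,-0.04],-1],[[8,-2,6.5],[0.03,0.03,-0.04],-1],[[8,-2,6.5],[0.03,0.03,-0.04],-1],[[0,0,0],[0,0,0],-1]]'

```text
time_s: 7.25
eef_pos: [565.3, 249.7, 141.3]
ee_rot: [0.943, 0.081, 0.321, 0.022]
contact_force: [-59.2, -38.8, 3.3]
finger_gap: 22.7
finger_force: 43.2
```

```bash
python3 - <<'E'
from h import *
st()
I=[]
for n in ["wrist","scene","side"]:
    c=cams.capture(n); pickle.dump(c,open(n+"2.pkl","wb"))
    p=proj(np.r_[PEG,62],c)[0].astype(int); print(n,p); w=35 if n!="wrist" else 110
    x=max(p[0]-w,0);y=max(p[1]-w,0); print("crop",x,y,2*w)
    I.append(cv2.resize(c["pixels"][y:y+2*w,x:x+2*w],(400 if n=="wrist" else 350,400 if n=="wrist" else 350),interpolation=2))
I=[cv2.resize(i,(266,266)) if False else i for i in I]
out=np.zeros((560,790,3),np.uint8)
out[:350,:350]=I[1];out[:350,360:710]=I[2]
I0=cv2.resize(I[0],(200,200));out[355:555,:200]=I0
c=pickle.load(open("wrist2.pkl","rb"))["pixels"];out[355:560,210:483]=cv2.resize(c,(273,205))
cv2.imwrite("pics/m3.png",out[:,:,::-1])
E
```

```text
t 7.25 grasp [553.8 249.5 156.2] psi 8.0 lean 37.6 yz 0.094 q [ 0.41  0.4   1.93 -0.91  0.31  2.62] F [-59.2 -38.8   3.3] gap 22.7 ff 43.2
wrist [252 290]
crop 142 180 220
scene [198 263]
crop 163 228 70
side [224 201]
crop 189 166 70
```

View pics/m3.png

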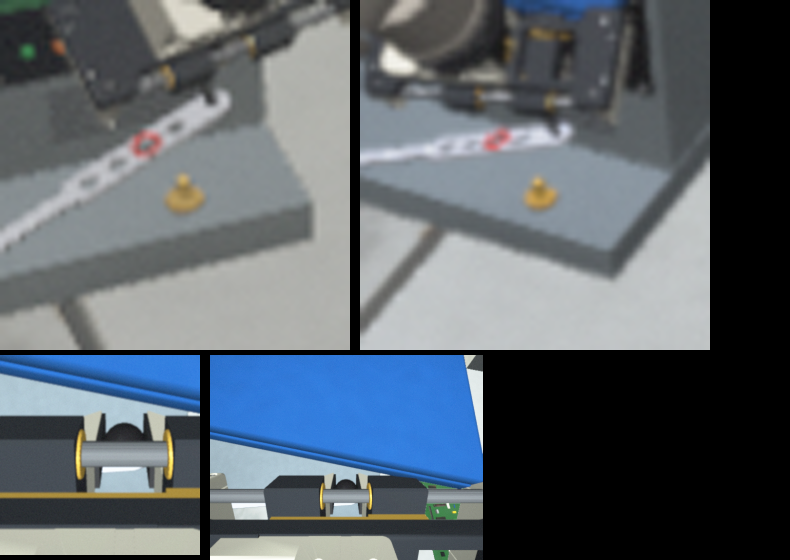

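The lean plus yaw drove the wrist near its q5 limit, so the tool strayed high and the gripper is pressing on the hood. I'll back off and use a yaw of about -20°, which keeps q5 away from the limit and clears the hood.

```bash
python3 - <<'E'
from h import *
plan([((530,238,150),2,36,-1,2),((525,214,128),-20,38,-1,4)],dmax=15,amax=6)
E
```

```text
[[[-12.4,3.7,-4.9],[0.007,-0.013,0.07],-1],[[-12.1,4.5,-4.7],[0.007,-0.013,0.07],-1],[[-4.3,7.0,3.6],[-0.058,0.009,0.077],-1],[[-3.9,7.1,3.9],[-0.058,0.009,0.077],-1],[[-3.4,7.2,4.2],[-0.058,0.009,0.077],-1],[[-3.0,7.2,4.5],[-0.058,0.009,0.077],-1]]
```

Emit:
send_rows --rows '[[[-12,3.5,-5],[0,-0.01,0.07],-1],[[-12,4.5,-5],[0,-0.01,0.07],-1],[[0,0,0],[0,0,0],-1]]'

```text
time_s: 7.78
eef_pos: [554.5, 252.9, 147.9]
ee_rot: [0.945, 0.023, 0.326, -0.009]
contact_force: [1.1, -0.4, -2.9]
finger_gap: 22.1
finger_force: 30.0
```

```bash
python3 - <<'E'
from h import *
st()
plan([((522,216,130),-20,36,-1,4)],dmax=15,amax=6)
E
```

```text
t 7.78 grasp [543.  252.3 162.7] psi 2.8 lean 38.1 yz -0.002 q [ 0.42  0.37  1.96 -0.91  0.28  2.76] F [ 1.1 -0.4 -2.9] gap 22.1 ff 30.0
[[[-9.7,9.9,2.9],[-0.06,-0.009,0.079],-1],[[-9.0,10.5,3.5],[-0.06,-0.009,0.079],-1],[[-8.2,10.9,4.2],[-0.06,-0.009,0.079],-1],[[-7.3,11.2,4.8],[-0.06,-0.009,0.079],-1]]
```

Free again. Continuing to the clear pose.

Emit:
send_rows --rows '[[[-9.5,10,3],[-0.06,-0.01,0.08],-1],[[-9,10.5,3.5],[-0.06,-0.01,0.08],-1],[[-8,11,4],[-0.06,-0.01,0.08],-1],[[-7.5,11,5],[-0.06,-0.01,0.08],-1],[[0,0,0],[0,0,0],-1]]'

```text
time_s: 8.4
eef_pos: [542.3, 205.6, 125.1]
ee_rot: [0.941, -0.158, 0.295, 0.051]
contact_force: [-0.4, -1.1, 0.3]
finger_gap: 21.9
finger_force: 30.0
```

```bash
python3 - <<'E'
from h import *
st()
plan([((522,212,130),-20,36,-1,3)],dmax=15,amax=6)
E
```

```text
t 8.4 grasp [532.2 209.2 140.5] psi -19.2 lean 34.8 yz 0.003 q [ 0.45  0.43  1.91 -0.92  0.54  3.1 ] F [-0.4 -1.1  0.3] gap 21.9 ff 30.0
[[[-4.8,0.3,0.9],[-0.002,0.007,0.005],-1],[[-4.8,0.3,0.8],[-0.002,0.007,0.005],-1],[[-4.8,0.3,0.8],[-0.002,0.007,0.005],-1]]
```

```bash
cat >> h.py <<'E'
from scipy.optimize import least_squares
SS=[([-1.41,.34,1.52,0,1.28,-.15],[156.6,-501.1,245.6]),([.38,.13,1.85,-.21,.98,2.41],[408.7,191.6,241.5]),([.45,.42,2.03,-.6,.5,2.86],[444.3,206.8,85.6]),([.46,.36,1.96,-.5,.62,2.76],[451.2,219.3,128.8]),([.42,.37,1.96,-.91,.28,2.76],[543,252.3,162.7]),([.45,.43,1.91,-.92,.54,3.1],[532.2,209.2,140.5])]
def fk(q,p):
    A=R.from_euler('ZYZYZ',[q[0],q[1]+q[2],q[3],q[4],q[5]-np.pi/2+p[5]]) # tool
    B=R.from_euler('ZY',[q[0],q[1]]);F=R.from_euler('ZY',[q[0],q[1]+q[2]])
    pos=np.array([0,0,p[0]])+B.apply([p[4],0,p[1]])+F.apply([p[6],0,p[2]])+A.apply([0,0,p[3]])
    return pos,A
E
python3 - <<'E'
from h import *
f=lambda p:np.concatenate([fk(q,np.r_[p[:5],0,p[5]])[0]-x for q,x in SS])
o=least_squares(f,[200,400,400,200,0,0]);print(o.x.round(1),f(o.x).round(1))
p=np.r_[o.x[:5],0,o.x[5]]
s=manip.read_state();pos,A=fk(s["q"],p);print(pos);T=R.from_quat(s["ee_rot"]);
print((A.inv()*T).as_rotvec().round(2)); D=A.inv()*T
np.save("p.npy",p)
def ik(g,psi,lean,q0):
    Rw=Rt(psi,lean)
    h=lambda q:np.r_[(fk(q,p)[0]-g)/100,((fk(q,p)[1]*D).inv()*Rw).as_rotvec()]
    r=least_squares(h,q0);return r.x.round(2),round(np.abs(r.fun).max(),3)
for g in ([532,209,140],[566,220,128],[566.5,211.4,88]):
  for psi,lean in ((-20,36),(-15,36),(-10,36),(-10,42),(-5,40),(-15,45),(-10,50),(-2,50),(-2,30),(12,25),(12,20),(-2,25)): print(g,psi,lean,*ik(np.array(g),psi,lean,s["q"]))
E
```

```text
Traceback (most recent call last):
  File "h.py", line 51, in fk
    A=R.from_euler('ZYZYZ',[q[0],q[1]+q[2],q[3],q[4],q[5]-np.pi/2+p[5]]) # tool
  File "scipy/spatial/transform/_rotation.pyx", line 1413, in scipy.spatial.transform._rotation.Rotation.from_euler
ValueError: Expected axis specification to be a non-empty string of upto 3 characters, got ZYZYZ
```

```bash
sed -i "s/A=R.from_euler('ZYZYZ'.*/A=R.from_euler('ZYZ',[q[0],q[1]+q[2],q[3]])*R.from_euler('YZ',[q[4],q[5]-np.pi\/2])/" h.py
cat > ikt.py <<'E'
from h import *
f=lambda p:np.concatenate([fk(q,np.r_[p[:5],0,p[5]])[0]-x for q,x in SS])
o=least_squares(f,[200,400,400,200,0,0])
p=np.r_[o.x[:5],0,o.x[5]]
s=manip.read_state();T=R.from_quat(s["ee_rot"]);D=fk(s["q"],p)[1].inv()*T
def ik(g,psi,lean,q0=s["q"]):
    Rw=Rt(psi,lean)
    h=lambda q:np.r_[(fk(q,p)[0]-g)/100,((fk(q,p)[1]*D).inv()*Rw).as_rotvec()]
    r=least_squares(h,q0);return r.x.round(2),round(np.abs(r.fun).max(),3)
E
python3 - <<'E'
from ikt import *
print(o.x.round(1),f(o.x).round(1)); print(D.as_rotvec().round(2))
for g in ([532,209,140],[566,220,128],[566.5,211.4,88]):
  for psi,lean in ((-20,36),(-15,36),(-10,36),(-10,42),(-5,40),(-15,45),(-10,50),(-2,50),(-2,30),(12,25),(12,20),(-2,25)): print(g,psi,lean,*ik(np.array(g),psi,lean))
E
```

```text
[-23.1 462.8 253.1  99.  122.  -45.3] [-72.5 -17.1  -0.9  15.3 -40.7  23.6  37.1  -4.    6.1  25.2 -14.1   7.2
 -29.  -46.4 -17.5 -13.3  -3.5 -18.5]
[0.   0.   3.14]
[532, 209, 140] -20 36 [ 0.45  0.43  1.83 -0.86  0.59  3.03] 0.0
[532, 209, 140] -15 36 [ 0.44  0.43  1.84 -0.85  0.53  2.95] 0.0
[532, 209, 140] -10 36 [ 0.43  0.42  1.85 -0.83  0.47  2.86] 0.0
[532, 209, 140] -10 42 [ 0.44  0.42  1.89 -1.13  0.44  3.15] 0.0
[532, 209, 140] -5 40 [ 0.43  0.41  1.89 -1.02  0.38  2.97] 0.0
[532, 209, 140] -15 45 [ 0.45  0.42  1.9  -1.25  0.51  3.33] 0.0
[532, 209, 140] -10 50 [ 0.45  0.41  1.95 -1.54  0.47  3.55] 0.0
[532, 209, 140] -2 50 [ 0.43  0.4   1.97 -1.7   0.36  3.59] 0.0
[532, 209, 140] -2 30 [ 0.41  0.42  1.83 -0.5   0.46  2.42] 0.0
[532, 209, 140] 12 25 [ 0.39  0.43  1.8  -0.16  0.49  1.87] 0.0
[532, 209, 140] 12 20 [ 0.38  0.44  1.76 -0.11  0.6   1.82] 0.0
[532, 209, 140] -2 25 [ 0.41  0.43  1.79 -0.35  0.55  2.28] 0.0
[566, 220, 128] -20 36 [ 0.44  0.51  1.69 -0.79  0.62  2.94] 0.0
[566, 220, 128] -15 36 [ 0.43  0.51  1.7  -0.78  0.56  2.86] 0.0
[566, 220, 128] -10 36 [ 0.42 
[... 723 characters left out ...]
.79 -0.94  0.48  3.03] 0.0
[566.5, 211.4, 88] -10 36 [ 0.41  0.54  1.8  -0.93  0.42  2.95] 0.0
[566.5, 211.4, 88] -10 42 [ 0.42  0.53  1.84 -1.28  0.4   3.29] 0.0
[566.5, 211.4, 88] -5 40 [ 0.41  0.53  1.84 -1.18  0.34  3.12] 0.0
[566.5, 211.4, 88] -15 45 [ 0.43  0.54  1.85 -1.38  0.48  3.45] 0.0
[566.5, 211.4, 88] -10 50 [ 0.43  0.53  1.89 -1.7   0.45  3.7 ] 0.0
[566.5, 211.4, 88] -2 50 [ 0.41  0.53  1.92 -1.9   0.36  3.79] 0.0
[566.5, 211.4, 88] -2 30 [ 0.39  0.54  1.77 -0.56  0.4   2.47] 0.0
[566.5, 211.4, 88] 12 25 [ 0.37  0.54  1.75 -0.16  0.42  1.86] 0.0
[566.5, 211.4, 88] 12 20 [ 0.37  0.55  1.71 -0.1   0.54  1.81] 0.0
[566.5, 211.4, 88] -2 25 [ 0.39  0.55  1.74 -0.38  0.49  2.29] 0.0
```

```bash
python3 - <<'E'
from ikt import *
c=pickle.load(open("wrist1.pkl","rb"));M=np.array(c["camera_from_world"]);o_=-M[:3,:3].T@M[:3,3]
print("cam in tool (state after w1)",R.from_quat([.976,-.174,.126,.024]).inv().apply(o_-[413.1,189.9,223.3]).round(1))
for g in ([566,217,119],[566.5,211.4,88]):
  for psi,lean in ((-8,33),(-8,30),(-12,33)): print(g,psi,lean,*ik(np.array(g),psi,lean))
H=np.array([624.5,529.3]);P1=np.array([523.5,447.5]);u=PEG-P1;a1=np.arctan2(u[1],u[0])
for t in (.13,.06,0): print(t,knob_at(P1,a1,t))
plan([((532,212,122),-10,33,-1,3),(knob_at(P1,a1,.13)+[-15,0,1],-10,33,-1,3)],dmax=15,amax=6)
E
```

```text
cam in tool (state after w1) [  71.9    0.2 -158.2]
[566, 217, 119] -8 33 [ 0.41  0.51  1.72 -0.65  0.49  2.64] 0.0
[566, 217, 119] -8 30 [ 0.41  0.51  1.7  -0.54  0.53  2.53] 0.0
[566, 217, 119] -12 33 [ 0.42  0.51  1.71 -0.68  0.53  2.72] 0.0
[566.5, 211.4, 88] -8 33 [ 0.4   0.54  1.79 -0.77  0.42  2.76] 0.0
[566.5, 211.4, 88] -8 30 [ 0.4   0.54  1.76 -0.63  0.45  2.63] 0.0
[566.5, 211.4, 88] -12 33 [ 0.41  0.54  1.78 -0.79  0.46  2.84] 0.0
0.13 [565.03642433 218.24851854 116.78732714]
0.06 [565.79867477 214.04143895 100.32208234]
0 [566.28724894 211.3448575   86.        ]
[[[-4.0,-1.4,4.8],[0.031,-0.01,-0.044],-1],[[-3.9,-1.5,4.9],[0.031,-0.01,-0.044],-1],[[-3.9,-1.5,5.0],[0.031,-0.01,-0.044],-1],[[3.9,-3.1,4.2],[0.0,0.0,0.0],-1],[[3.9,-3.1,4.2],[0.0,0.0,0.0],-1],[[3.9,-3.1,4.2],[0.0,0.0,0.0],-1]]
```

Emit:
send_rows --rows '[[[-4,-1.5,5],[0.035,0.01,-0.05],-1],[[-4,-1.5,5],[0.035,0.01,-0.05],-1],[[-4,-1.5,5],[0.035,0.01,-0.05],-1],[[0,0,0],[0,0,0],-1]]'

```text
time_s: 8.9
eef_pos: [530.9, 236.7, 112.9]
ee_rot: [0.949, -0.093, 0.299, 0.028]
contact_force: [0.2, 0.7, -0.3]
finger_gap: 21.9
finger_force: 30.0
```

```bash
python3 - <<'E'
from ikt import *
st()
plan([((550,217,119),-7,36,-1,3),((565,218.2,118.5),-7,36,-1,2)],dmax=15,amax=6)
E
```

```text
t 8.9 grasp [520.3 238.7 128.3] psi -11.1 lean 35.0 yz -0.003 q [ 0.48  0.43  1.96 -1.    0.44  3.1 ] F [ 0.2  0.7 -0.3] gap 21.9 ff 30.0
[[[7.4,5.0,8.9],[0.013,0.006,-0.02],-1],[[7.3,5.2,8.9],[0.013,0.006,-0.02],-1],[[7.1,5.5,8.8],[0.013,0.006,-0.02],-1],[[5.8,-1.5,4.5],[0.0,0.0,0.0],-1],[[5.8,-1.5,4.5],[0.0,0.0,0.0],-1]]
```

```bash
python3 - <<'E'
from ikt import *
q0=np.array([.4,.5,1.75,.5,.5,1.2])
for g,psi,lean in (([510,215,128],-5,15),([510,215,128],45,15),([510,215,128],45,40),([565,218,120],45,40),([566.5,211.4,88],45,40),([566.5,211.4,88],50,40)): print(g,psi,lean,*ik(np.array(g,float),psi,lean,q0))
plan([((508,218,130),-5,15,-1,3),((508,218,130),45,15,-1,6),((508,218,130),45,40,-1,4)],dmax=15,amax=9)
E
```

```text
[510, 215, 128] -5 15 [ 0.42  0.43  1.81 -0.2   0.68  2.22] 0.0
[510, 215, 128] 45 15 [0.38 0.43 1.82 0.17 0.66 1.05] 0.0
[510, 215, 128] 45 40 [0.35 0.39 2.   1.23 0.29 0.01] 0.0
[565, 218, 120] 45 40 [0.32 0.49 1.79 0.95 0.36 0.29] 0.0
[566.5, 211.4, 88] 45 40 [0.31 0.53 1.84 1.18 0.32 0.03] 0.0
[566.5, 211.4, 88] 50 40 [ 0.3   0.53  1.83  1.16  0.39 -0.02] 0.0
[[[-4.1,7.3,-2.2],[0.014,-0.116,-0.033],-1],[[-4.5,7.3,-2.0],[0.014,-0.116,-0.033],-1],[[-5.0,7.1,-1.8],[0.014,-0.116,-0.033],-1],[[-0.0,-0.7,-0.0],[0.038,0.0,-0.14],-1],[[-0.0,-0.7,-0.0],[0.038,-0.0,-0.14],-1],[[-0.0,-0.7,-0.0],[0.038,0.0,-0.14],-1],[[-0.0,-0.7,-0.0],[0.038,0.0,-0.14],-1],[[-0.0,-0.7,-0.0],[0.038,-0.0,-0.14],-1]]
[[[-0.0,-0.7,-0.0],[0.038,-0.0,-0.14],-1],[[2.0,0.0,-0.1],[0.0,0.109,0.0],-1],[[2.0,-0.0,-0.1],[0.0,0.109,-0.0],-1],[[2.0,-0.0,-0.1],[-0.0,0.109,-0.0],-1],[[2.0,-0.0,-0.1],[0.0,0.109,0.0],-1]]
```

Emit:
send_rows --rows '[[[-4,7,-2],[0.015,-0.115,-0.035],-1],[[-4.5,7,-2],[0.015,-0.115,-0.035],-1],[[-5,7,-2],[0.015,-0.115,-0.035],-1],[[0,0,0],[0,0,0],-1]]'

```text
time_s: 9.4
eef_pos: [518.4, 215.4, 111.1]
ee_rot: [0.983, -0.059, 0.173, 0.02]
contact_force: [-0.6, 0.1, -1.8]
finger_gap: 21.3
finger_force: 30.0
```

Emit:
send_rows --rows '[[[0,-0.7,0],[0.038,0,-0.14],-1],[[0,-0.7,0],[0.038,0,-0.14],-1],[[0,-0.7,0],[0.038,0,-0.14],-1],[[0,-0.7,0],[0.038,0,-0.14],-1],[[0,-0.7,0],[0.038,0,-0.14],-1],[[0,-0.7,0],[0.038,0,-0.14],-1],[[0,-0.7,0],[0.038,0,-0.14],-1],[[0,0,0],[0,0,0],-1]]'

```text
time_s: 10.4
eef_pos: [515.4, 219.8, 109.7]
ee_rot: [0.89, 0.431, 0.148, -0.026]
contact_force: [-0.0, 0.4, 0.3]
finger_gap: 0.2
finger_force: 0.0
```

```bash
python3 - <<'E'
from ikt import *
st()
plan([((520,217,125),53,25,-1,2),((545,217.5,121),55,36,-1,3)],dmax=15,amax=9)
c=cams.capture("scene"); s=c["pixels"][185:305,85:245]
e=cams.capture("side")["pixels"][110:260,145:275]
out=np.zeros((460,790,3),np.uint8);out[:300,:400]=cv2.resize(s,(400,300),interpolation=2);out[:450,400:790]=cv2.resize(e,(390,450),interpolation=2)
cv2.imwrite("pics/m4.png",out[:,:,::-1])
E
```

```text
t 10.4 grasp [510.9 216.6 127.6] psi 51.0 lean 17.2 yz 0.081 q [0.2  0.4  1.85 0.21 0.62 0.71] F [-0.   0.4  0.3] gap 0.2 ff 0.0
[[[3.8,2.4,2.3],[0.044,0.074,-0.002],-1],[[3.7,2.6,2.3],[0.044,0.074,-0.002],-1],[[5.3,6.4,3.3],[0.006,0.064,-0.01],-1],[[5.0,6.5,3.6],[0.006,0.064,-0.01],-1],[[4.7,6.6,3.8],[0.006,0.064,-0.01],-1]]
```

View pics/m4.png

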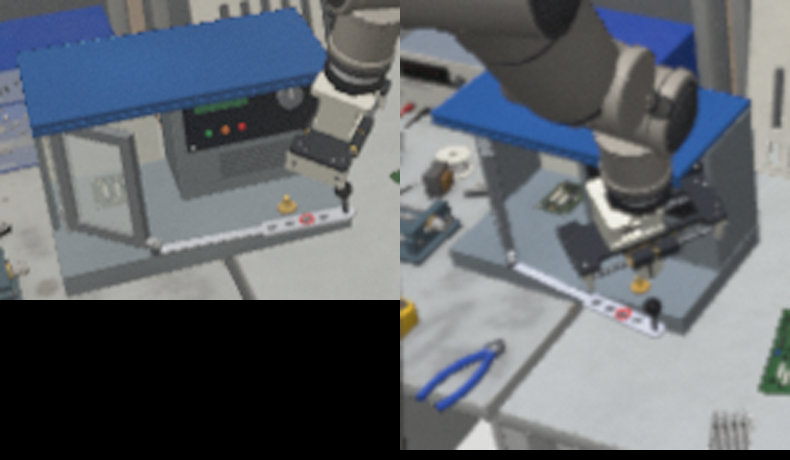

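The knob slipped out during the yaw. The arm is lying level in front of the peg, with the knob near scene (222.6,260) and side (229,212), and nothing is disturbed. I can now regrasp it at a better yaw. Raising, opening and measuring.

Emit:
send_rows --rows '[[[-8,0,-20],[-0.08,0,0],-1],[[-10,0,-25],[0,0,0],0],[[-10,0,-30],[0,0,0],0],[[-10,0,-30],[0,0,0],0],[[0,0,0],[0,0,0],0]]'

```text
time_s: 11.12
eef_pos: [463.7, 177.2, 200.7]
ee_rot: [0.89, 0.424, 0.168, 0.01]
contact_force: [0.5, -0.3, 0.1]
finger_gap: 35.5
finger_force: 0.0
```

```bash
cat >> h.py <<'E'
def find(c,guess,kind,w):
    g=c["pixels"].astype(int);x,y=np.round(guess).astype(int)
    m={"knob":g.max(2)<75,"red":(g[...,0]>150)&(g[...,1]<115)&(g[...,0]-g[...,1]>60),"peg":g[...,0]-g[...,2]>70}[kind]
    mm=np.zeros(m.shape,bool);sl=(slice(max(y-w,0),y+w),slice(max(x-w,0),x+w));mm[sl]=m[sl]
    n,l,s,ce=cv2.connectedComponentsWithStats(mm.astype(np.uint8)*1)
    return sorted([(int(s[i,4]),s[i,:4].tolist(),ce[i].round(1).tolist(),onz(((2*s[i,0]+s[i,2]-1)/2,(2*s[i,1]+s[i,3]-1)/2),c,{"knob":86,"red":50,"peg":45}[kind]).round(1).tolist()) for i in range(1,n)],reverse=True)[:3]
E
python3 - <<'E'
from h import *
st()
s=cams.capture("scene");d=cams.capture("side");c=cams.capture("wrist")
print("knob s,d",onz((222.6,260.2),s,86),onz((229,212),d,86),"red",onz((207.8,272.2),s,50),onz((219.7,214.7),d,50))
for n,k,w,kk in (("scene",s,6,8),("side",d,6,8),("wrist",c,30,40)):
    K=onz((222.6,260.2),s,86);print(n,"knob",find(k,proj(K,k)[0],"knob",kk),proj(K,k)[0].round(1)); print(n,"red",find(k,proj(onz((207.8,272.2),s,50),k)[0],"red",w)); print(n,"peg",find(k,proj(np.r_[PEG,45],k)[0],"peg",kk))
E
```

```text
t 11.12 grasp [457.9 174.9 218.5] psi 49.6 lean 19.3 yz 0.16 q [0.16 0.14 1.93 0.11 0.74 0.78] F [ 0.5 -0.3  0.1] gap 35.5 ff 0.0
knob s,d [507.04434039 195.55748549  86.        ] [485.16739561 199.40827481  86.        ] red [512.51452645 246.20640181  50.        ] [494.27090489 248.56661317  50.        ]
scene knob [(32, [220, 260, 6, 8], [222.4, 262.7], [489.8, 202.5, 86.0])] [222.6 260.2]
scene red [(4, [205, 273, 3, 3], [205.8, 274.2], [505.7, 254.7, 50.0]), (2, [209, 274, 2, 2], [209.5, 274.5], [498.4, 245.4, 50.0])]
scene peg [(23, [197, 263, 6, 7], [199.5, 266.9], [563.8, 257.7, 45.0]), (3, [205, 273, 2, 2], [205.3, 273.3], [515.5, 253.3, 45.0])]
side knob [(26, [226, 209, 6, 7], [228.8, 212.0], [484.5, 201.1, 86.0])] [232.7 208.7]
side red [(1, [220, 213, 1, 1], [220.0, 213.0], [503.4, 252.4, 50.0]), (1, [218, 215, 1, 1], [218.0, 215.0], [490.4, 253.8, 50.0])]
side peg [(17, [222, 202, 6, 5], [224.6, 204.6], [562.8, 266.0, 45.0])]
wrist knob [(477, [250, 191, 25, 25], [262.1, 202.6], [490.0, 204.2, 86.0]), (8, [277, 182, 5, 7], [278.9, 185.1], [513.0, 206.8, 86.0]), (4, [268, 170, 3, 4], [269.0, 171.5], [513.9, 222.3, 86.0])] [281.9 198.4]
wrist red [(163, [224, 152, 20, 20], [233.2, 161.4], [499.1, 254.7, 50.0])]
wrist peg [(417, [260, 112, 23, 23], [271.0, 123.4], [557.3, 262.3, 45.0]), (61, [231, 152, 13, 12], [237.8, 156.3], [505.3, 256.4, 45.0])]
```

```bash
python3 - <<'E'
from ikt import *
SS+= [([.2,.4,1.85,.21,.62,.71],[510.9,216.6,127.6]),([.16,.14,1.93,.11,.74,.78],[457.9,174.9,218.5]),([.48,.43,1.96,-1,.44,3.1],[520.3,238.7,128.3])]
# refit with free lateral offset, joint2 base offset
def fk2(q,p):
    A=R.from_euler('ZYZ',[q[0],q[1]+q[2],q[3]])*R.from_euler('YZ',[q[4],q[5]-np.pi/2])
    B=R.from_euler('ZY',[q[0],q[1]]);F=R.from_euler('ZY',[q[0],q[1]+q[2]]);W=R.from_euler('ZYZ',[q[0],q[1]+q[2],q[3]])
    W5=W*R.from_euler('Y',[q[4]])
    return R.from_euler('Z',q[0]).apply([p[0],p[1],p[2]])+B.apply([p[3],0,p[4]])+F.apply([p[5],0,p[6]])+W5.apply([p[7],p[8],p[9]]),A
f=lambda p:np.concatenate([(fk2(q,p)[0]-x) for q,x in SS]+[0.001*p])
o=least_squares(f,[0,0,200,0,400,0,400,0,0,200]);P=o.x
print(P.round(0),f(P)[:27].round(0))
s=manip.read_state();
Dm=R.from_rotvec([0,0,np.pi])
def ik2(g,psi,lean):
    Rw=Rt(psi,lean)
    h=lambda q:np.r_[(fk2(q,P)[0]-g)/100,((fk2(q,P)[1]*Dm).inv()*Rw).as_rotvec()]
    r=least_squares(h,[.3,.5,1.75,.5,.5,1.]);return r.x.round(2),round(np.abs(r.fun).max(),3)
for g in ([490,204,86],[565,218,118],[566.5,211.4,88]):
  for psi in (30,40,50):
    for lean in (25,32,40): print(g[0],g[2],psi,lean,*ik2(np.array(g,float),psi,lean))
E
```

```text
Traceback (most recent call last):
ValueError: all the input arrays must have same number of dimensions, but the array at index 0 has 2 dimension(s) and the array at index 9 has 1 dimension(s)
```

```bash
cat > ik2.py <<'E'
from h import *
SS+= [([.2,.4,1.85,.21,.62,.71],[510.9,216.6,127.6]),([.16,.14,1.93,.11,.74,.78],[457.9,174.9,218.5]),([.48,.43,1.96,-1,.44,3.1],[520.3,238.7,128.3])]
def fk2(q,p):
    W=R.from_euler('ZYZ',[q[0],q[1]+q[2],q[3]]);W5=W*R.from_euler('Y',q[4]);A=W5*R.from_euler('Z',q[5]-np.pi/2)
    B=R.from_euler('ZY',[q[0],q[1]]);F=R.from_euler('ZY',[q[0],q[1]+q[2]])
    return R.from_euler('Z',q[0]).apply(p[:3])+B.apply([p[3],0,p[4]])+F.apply([p[5],0,p[6]])+W5.apply(p[7:10]),A
f=lambda p:np.concatenate([(fk2(q,p)[0]-x) for q,x in SS]+[0.001*p])
P=least_squares(f,[0,0,200,0,400,0,400,0,0,200]).x
Dm=R.from_rotvec([0,0,np.pi])
def ik2(g,psi,lean,q0=[.3,.5,1.75,.5,.5,1.]):
    Rw=Rt(psi,lean)
    h=lambda q:np.r_[(fk2(q,P)[0]-g)/100,((fk2(q,P)[1]*Dm).inv()*Rw).as_rotvec()]
    r=least_squares(h,q0);return r.x.round(2),round(np.abs(r.fun).max(),3)
E
python3 - <<'E'
from ik2 import *
print(P.round(0),f(P)[:27].round(0))
for g in ([490,204,86],[565,218,118],[566.5,211.4,88]):
  for psi in (30,40,50):
    for lean in (25,32,40): print(g[0],g[2],psi,lean,*ik2(np.array(g,float),psi,lean))
E
```

```text
[  9.  78. 211.  13. 496.  42. 366.   7.  -2. 283.] [ 2.  1.  0.  2.  0.  0. -0.  4.  1. -1. -2. -2. -0.  1.  0.  1. -0. -1.
  0.  1. -0. -1. -2. -0.  0. -2.  1.]
490 86 30 25 [0.16 0.41 2.07 0.55 0.29 0.71] 0.0
490 86 30 32 [ 0.12  0.41  2.18  1.41  0.21 -0.19] 0.0
490 86 30 40 [ 0.08  0.44  2.29  2.28  0.37 -1.09] 0.0
490 86 40 25 [0.11 0.42 2.05 0.69 0.38 0.38] 0.0
490 86 40 32 [ 0.06  0.42  2.15  1.27  0.34 -0.24] 0.0
490 86 40 40 [ 0.01  0.45  2.26  1.88  0.45 -0.91] 0.0
490 86 50 25 [0.08 0.43 2.03 0.73 0.47 0.16] 0.0
490 86 50 32 [ 0.02  0.44  2.11  1.14  0.46 -0.3 ] 0.0
490 86 50 40 [-0.05  0.47  2.2   1.57  0.54 -0.8 ] 0.0
565 118 30 25 [0.17 0.46 1.83 0.33 0.46 0.95] 0.0
565 118 30 32 [0.14 0.44 1.93 0.7  0.31 0.57] 0.0
565 118 30 40 [ 0.1   0.45  2.05  1.6   0.27 -0.36] 0.0
565 118 40 25 [0.13 0.47 1.81 0.46 0.53 0.64] 0.0
565 118 40 32 [0.09 0.45 1.91 0.81 0.43 0.27] 0.0
565 118 40 40 [ 0.04  0.46  2.02  1.39  0.41 -0.34] 0.0
565 118 50 25 [0.1  0.48 1.78 0.53 0.62 0.4 ] 0.0
565 118 50 32 [0.05 0.47 1.87 0.83 0.56 0.08] 0.0
565 118 50 40 [-0.01  0.48  1.97  1.23  0.55 -0.36] 0.0
566.5 88 30 25 [0.15 0.51 1.86 0.41 0.4  0.86] 0.0
566.5 88 30 32 [0.12 0.5  1.96 0.91 0.26 0.33] 0.0
566.5 88 30 40 [ 0.08  0.51  2.08  1.9   0.29 -0.69] 0.0
566.5 88 40 25 [0.11 0.52 1.84 0.54 0.47 0.54] 0.0
566.5 88 40 32 [0.07 0.51 1.94 0.96 0.39 0.09] 0.0
566.5 88 40 40 [ 0.02  0.52  2.04  1.58  0.41 -0.56] 0.0
566.5 88 50 25 [0.08 0.53 1.81 0.6  0.57 0.31] 0.0
566.5 88 50 32 [ 0.03  0.53  1.9   0.93  0.51 -0.06] 0.0
566.5 88 50 40 [-0.03  0.54  1.99  1.35  0.54 -0.51] 0.0
```

```bash
python3 - <<'E'
from ik2 import *
z=Rt(40,38).as_matrix()[:,2];K=np.array([490,204,86.])
plan([(K-70*z,40,38,0.2,4),(K+4*z,40,38,0.2,3)],dmax=30,amax=9)
E
```

```text
[[[-3.6,-3.5,17.6],[0.015,0.088,0.056],0.2],[[-5.3,-2.8,17.1],[0.015,0.088,0.056],0.2],[[-6.9,-2.2,16.4],[0.015,0.088,0.056],0.2],[[-8.4,-1.4,15.6],[0.015,0.088,0.056],0.2],[[0.0,0.0,24.7],[0.0,0.0,0.0],0.2],[[-0.0,-0.0,24.7],[0.0,0.0,0.0],0.2],[[0.0,0.0,24.7],[0.0,0.0,0.0],0.2]]
```

Emit:
send_rows --rows '[[[-3.5,-3.5,17.5],[0.015,0.09,0.055],0.2],[[-5,-3,17],[0.015,0.09,0.055],0.2],[[-7,-2,16.5],[0.015,0.09,0.055],0.2],[[-8.5,-1.5,15.5],[0.015,0.09,0.055],0.2],[[0,0,0],[0,0,0],0.2]]'

```text
time_s: 11.9
eef_pos: [462.2, 187.3, 135.3]
ee_rot: [0.889, 0.344, 0.283, -0.103]
contact_force: [-0.0, -0.6, -0.1]
finger_gap: 55.2
finger_force: 0.0
```

```bash
python3 - <<'E'
from ik2 import *
st()
c=cams.capture("wrist");print(find(c,proj([490,204,86],c)[0],"knob",40)[:2],proj([490,204,86],c)[0]);print(find(c,proj([499,254.7,50],c)[0],"red",40)[:1]);print(find(c,proj(np.r_[PEG,45],c)[0],"peg",40)[:1])
z=Rt(40,38).as_matrix()[:,2];K=np.array([490,204,86.])
plan([(K+4*z,40,38,0.2,3)],dmax=30,amax=9)
E
```

```text
t 11.9 grasp [454.1 180.2 150.7] psi 42.1 lean 35.1 yz 0.013 q [-0.03  0.23  2.22  1.09  0.45 -0.14] F [-0.  -0.6 -0.1] gap 55.2 ff 0.0
[(739, [270, 215, 31, 31], [285.4, 229.7], [489.6, 204.1, 86.0]), (3, [323, 234, 2, 3], [323.7, 235.0], [505.9, 180.5, 86.0])] [285.41755063 229.67136396]
[(196, [238, 188, 22, 21], [248.5, 197.8], [498.5, 254.1, 50.0])]
[(479, [273, 142, 26, 24], [285.5, 153.6], [557.0, 261.7, 45.0])]
[[[-0.8,1.8,27.3],[-0.004,0.017,0.013],0.2],[[-1.2,1.7,27.3],[-0.004,0.017,0.013],0.2],[[-1.7,1.7,27.3],[-0.004,0.017,0.013],0.2]]
```

Emit:
send_rows --rows '[[[-1,2,27],[0,0.015,0.01],0.2],[[-1,1.5,27],[0,0.015,0.01],0.2],[[-2,1.5,27],[0,0.015,0.01],0.2],[[0,0,0],[0,0,0],0.2]]'

```text
time_s: 12.45
eef_pos: [500.4, 214.3, 68.9]
ee_rot: [0.886, 0.331, 0.303, -0.115]
contact_force: [-0.3, 0.2, -0.5]
finger_gap: 55.0
finger_force: 0.0
```

```bash
python3 - <<'E'
from ik2 import *
st()
z=Rt(40,38).as_matrix()[:,2];K=np.array([490,204,86.])
plan([(K+4*z,40,38,0.2,1)],dmax=30,amax=9)
E
```

```text
t 12.45 grasp [491.7 206.7  83.7] psi 41.0 lean 37.8 yz -0.003 q [ 0.03  0.45  2.21  1.7   0.41 -0.72] F [-0.3  0.2 -0.5] gap 55.0 ff 0.0
[[[-1.0,1.2,0.3],[-0.013,0.004,0.012],0.2]]
```

Emit:
send_rows --rows '[[[-1,1,0.5],[0,0,0],0],[[0,0,0],[0,0,0],-1],[[0,0,0],[0,0,0],-1],[[0,0,0],[0,0,0],-1],[[0,0,0],[0,0,0],-1],[[0,0,0],[0,0,0],-1]]'

```text
time_s: 13.2
eef_pos: [501.0, 212.1, 69.2]
ee_rot: [0.886, 0.33, 0.305, -0.114]
contact_force: [-0.6, -1.3, 0.9]
finger_gap: 22.1
finger_force: 30.0
```

```bash
python3 - <<'E'
from ik2 import *
st()
s=manip.read_state();r=R.from_quat(s["ee_rot"]).as_matrix();g=s["eef_pos"]+manip.hold_point_z*r[:,2]
off=r.T@(g-[490,204,86]); print("off in tool",off)
H=np.array([624.5,529.3]);K=np.array([490,204.]);P0=circ(H,130,K,240)[1];P1=circ(H,130,PEG,189)[1]
print(P0,P1)
d0,d1=[np.arctan2(*(P-H)[::-1]) for P in(P0,P1)]
a0=np.arctan2(*(K-P0)[::-1]);u=PEG-P1;a1=np.arctan2(u[1],u[0]);print(np.degrees([a0,a1]))
w=[]
for sv,t,n in ((0,.08,2),(0,.14,2),(.25,.14,2),(.5,.14,2),(.75,.14,2),(1,.14,2)):
    d=d0+(d1-d0)*sv;Q=H+130*np.array([np.cos(d),np.sin(d)]);a=a0+(a1-a0)*sv
    ps,le=41+9*sv,38+2*sv
    k=knob_at(Q,a,t); gg=k+Rt(ps,le).as_matrix()@off; print(k.round(1),*ik2(gg,ps,le,[0,.45,2.1,1.5,.45,-.6])); w.append((gg,ps,le,-1,n))
plan(w,dmax=20)
E
```

```text
t 13.2 grasp [492.3 204.5  84. ] psi 40.9 lean 37.9 yz -0.0 q [ 0.02  0.45  2.21  1.71  0.41 -0.73] F [-0.6 -1.3  0.9] gap 22.1 ff 30.0
off in tool [0.41793955 1.08267931 2.85776019]
[529.31423828 440.75808469] [523.48680266 447.46886924]
[-99.42807279 -79.72477825]
[490.6 207.8 105.1] [ 0.03  0.4   2.2   1.59  0.4  -0.6 ] 0.0
[491.3 211.6 119.1] [ 0.04  0.37  2.18  1.48  0.4  -0.46] 0.0
[509.6 210.8 119.1] [ 0.02  0.4   2.13  1.4   0.44 -0.43] 0.0
[528.1 211.8 119.1] [ 0.    0.43  2.08  1.34  0.48 -0.41] 0.0
[546.6 214.5 119.1] [-0.    0.46  2.02  1.28  0.52 -0.38] 0.0
[564.9 218.9 119.1] [-0.01  0.49  1.96  1.23  0.55 -0.35] 0.0
[[[7.0,-1.2,-6.6],[0.001,0.0,-0.001],-1],[[7.0,-1.2,-6.6],[0.001,0.0,-0.001],-1],[[5.5,-1.2,-4.6],[0.0,0.0,0.0],-1],[[5.5,-1.2,-4.6],[0.0,0.0,0.0],-1],[[5.4,6.0,4.1],[0.012,0.004,-0.015],-1],[[5.2,6.2,4.1],[0.012,0.004,-0.015],-1],[[5.6,5.7,4.4],[0.012,0.004,-0.015],-1],[[5.5,5.8,4.4],[0.012,0.004,-0.015],-1]]
[[[5.9,5.4,4.7],[0.012,0.004,-0.015],-1],[[5.8,5.5,4.6],[0.012,0.004,-0.015],-1],[[6.1,5.0,5.0],[0.013,0.004,-0.015],-1],[[6.0,5.2,4.9],[0.013,0.004,-0.015],-1]]
```

Emit:
send_rows --rows '[[[7,-1,-6.5],[0,0,0],-1],[[7,-1,-6.5],[0,0,0],-1],[[5.5,-1,-4.5],[0,0,0],-1],[[5.5,-1,-4.5],[0,0,0],-1],[[5.5,6,4],[0.012,0.004,-0.015],-1],[[5,6,4],[0.012,0.004,-0.015],-1],[[5.5,5.5,4.5],[0.012,0.004,-0.015],-1],[[5.5,6,4.5],[0.012,0.004,-0.015],-1]]'

```text
time_s: 14.2
eef_pos: [539.6, 220.4, 101.4]
ee_rot: [0.87, 0.363, 0.307, -0.129]
contact_force: [-1.1, -1.9, -0.5]
finger_gap: 22.2
finger_force: 30.0
```

```bash
cat > chk.py <<'E'
from ik2 import *
def meas(zr=None):
    st(); s=manip.read_state();r=R.from_quat(s["ee_rot"]).as_matrix()
    k=s["eef_pos"]+manip.hold_point_z*r[:,2]-r@[.4,1.1,2.9]; print("knob est",k.round(1))
    H=np.array([624.5,529.3]); t=(k[2]-86)/240
    Pv=circ(H,130,k[:2],240*np.cos(t)-38.5*np.sin(t))[1];u=(k[:2]-Pv);u/=np.linalg.norm(u)
    red=np.r_[Pv+u*(189*np.cos(t)-2.5*np.sin(t)),50+189*np.sin(t)]; print("red model",red.round(1),"tilt",t.round(3))
    for n,w in (("wrist",30),("scene",6),("side",6)):
        c=cams.capture(n);g=c["pixels"].astype(int);q=proj(red,c)[0];pk=proj(np.r_[PEG,62],c)[0]
        F=find(c,q,"red",w)
        print(n,"red pred",q.round(1),"found",[(a,b,ce,onz(ce,c,red[2]).round(1)) for a,b,ce,_ in F],"| peg62",pk.round(1),[(a,b) for a,b,_,_ in find(c,pk,"peg",w)[:2]])
E
python3 -c "
from chk import *
meas()"
```

```text
t 14.2 grasp [531.4 212.  116.1] psi 45.4 lean 38.9 yz -0.002 q [ 0.    0.43  2.07  1.34  0.48 -0.4 ] F [-1.1 -1.9 -0.5] gap 22.2 ff 30.0
knob est [529.1 211.3 118.1]
red model [528.6 257.   75.2] tilt 0.134
wrist red pred [226.8 242.7] found [(163, [215, 231, 30, 16], [228.7, 236.8], array([532.1, 259.3,  75.2]))] | peg62 [255.4 217.6] [(754, [241, 211, 32, 31]), (127, [225, 230, 20, 16])]
scene red pred [202.5 264.1] found [(3, [201, 263, 1, 3], [201.0, 264.0], array([531.2, 261.4,  75.2]))] | peg62 [198.7 263.1] [(3, [201, 263, 1, 3])]
side red pred [221.4 203.7] found [(1, [221, 205, 1, 1], [221.0, 205.0], array([521.4, 254.7,  75.2]))] | peg62 [224.3 201.7] [(1, [222, 205, 1, 1])]
```

Emit:
send_rows --rows '[[[6,5.5,4.5],[0.012,0.004,-0.015],-1],[[6,5.5,4.5],[0.012,0.004,-0.015],-1],[[6,5,5],[0.012,0.004,-0.015],-1],[[6,5,5],[0.012,0.004,-0.015],-1],[[0,0,0],[0,0,0],-1]]'

```text
time_s: 14.98
eef_pos: [576.2, 228.6, 102.3]
ee_rot: [0.853, 0.395, 0.309, -0.143]
contact_force: [-0.4, -1.3, -0.5]
finger_gap: 22.3
finger_force: 30.0
```

```bash
python3 -c "
from chk import *
meas()
a=cams.capture('wrist')['pixels'][130:330,150:350];b=cams.capture('scene')['pixels'][240:290,175:240];c=cams.capture('side')['pixels'][180:230,195:260]
out=np.zeros((600,800,3),np.uint8);out[:400,:400]=cv2.resize(a,(400,400),interpolation=2);out[:300,405:795]=cv2.resize(b,(390,300),interpolation=2);out[300:600,405:795]=cv2.resize(c,(390,300),interpolation=2)
cv2.imwrite('pics/m5.png',out[:,:,::-1])
"
```

```text
t 14.97 grasp [568.4 219.4 116.7] psi 49.7 lean 39.8 yz 0.0 q [-0.01  0.49  1.96  1.24  0.55 -0.36] F [-0.4 -1.3 -0.5] gap 22.3 ff 30.0
knob est [566.2 218.5 118.7]
red model [557.9 263.4  75.7] tilt 0.136
wrist red pred [222.1 248.8] found [(126, [211, 236, 28, 11], [225.2, 240.6], array([562.8, 266.6,  75.7]))] | peg62 [226.2 257.4] [(155, [211, 236, 29, 12]), (112, [227, 262, 7, 25])]
scene red pred [197.8 259.8] found [(3, [196, 259, 2, 3], [196.7, 260.0], array([558.1, 267.1,  75.7])), (2, [200, 259, 2, 2], [200.5, 259.5], array([555.6, 254.9,  75.7]))] | peg62 [198.7 263.1] [(18, [197, 265, 6, 4]), (3, [196, 259, 2, 3])]
side red pred [223.6 198.8] found [] | peg62 [224.3 201.7] [(15, [222, 204, 6, 3])]
```

View pics/m5.png

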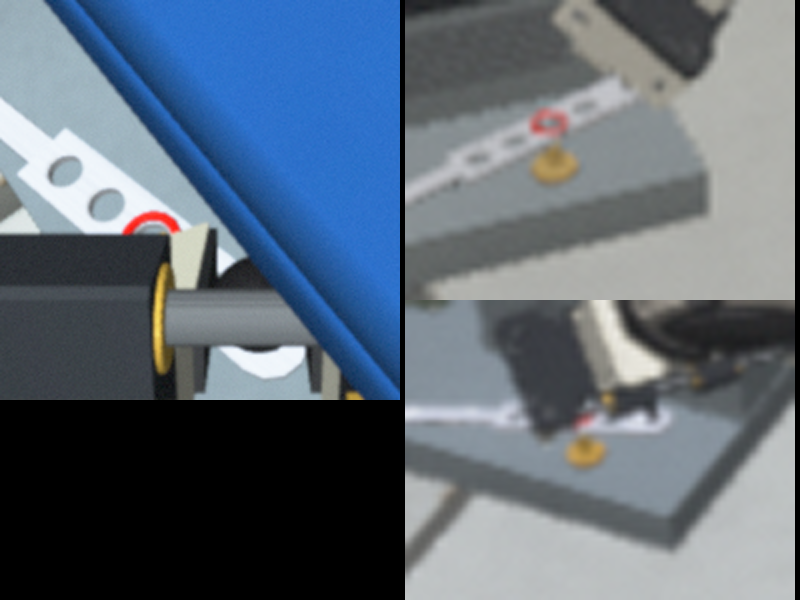

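```bash
python3 - <<'E'
from chk import *
s=pickle.load(open("scene2.pkl","rb"));d=pickle.load(open("side2.pkl","rb"));z=75.7
print("scene",onz((198.6,260.1),s,z),"tri",tri([((198.6,260.1),s),((225,199.7),d)]))
c=cams.capture("wrist");red=np.array([557.9,263.4,75.7])
# ring outer dia estimate projections
th=np.linspace(0,2*np.pi,60);u=np.array([.178,-.984,.136]);v=np.array([.984,.178,0]);
for rad in(8,8.5,9):
    pr=proj(red+rad*(np.outer(np.cos(th),u)+np.outer(np.sin(th),v)),c);print(rad,pr.min(0),pr.max(0))
for e in np.eye(3)[:2]*3: print(proj(red+e,c)-proj(red,c))
g=c["pixels"].astype(int);m=(g[...,0]>150)&(g[...,0]-g[...,1]>60)&(g[...,0]-g[...,2]>60);ys,xs=np.nonzero(m[225:255,200:250])
for y in range(225,250):
    x=np.nonzero(m[y,200:250])[0]
    if len(x):print(y,x.min()+200,x.max()+200)
# inner dark hole / second hole check
E
```

```text
scene [554.89535951 261.64511488  75.7       ] tri [561.18340608 259.68250022  70.52454951]
8 [211.57439481 236.54632767] [235.64382785 259.30272443]
8.5 [210.82506328 235.86269658] [236.39969096 260.04232147]
9 [210.07588551 235.18068695] [237.15580949 260.78372642]
[[ 3.69023447 -2.82780026]]
[[-2.68901825 -3.32818962]]
236 222 231
237 220 233
238 218 235
239 216 236
240 215 237
241 214 238
242 213 238
243 213 239
244 212 239
245 211 239
246 211 237
```

```bash
cat > go.py <<'E'
from chk import *
def go(w):
    s=manip.read_state();r=R.from_quat(s["ee_rot"]).as_matrix();off=[.4,1.1,2.9]
    plan([(np.array(k)+Rt(50,40).as_matrix()@off,50,40,-1,n) for k,n in w])
E
python3 -c "
from go import *
go([((565.3,217.3,109.8),2),((565.5,216.2,105),1),((565.9,214.4,95),2),((566.2,212.5,86),2)])"
```

```text
[[[-3.1,0.5,3.2],[0.002,0.002,-0.002],-1],[[-3.1,0.5,3.2],[0.002,0.002,-0.002],-1],[[-3.6,0.9,3.2],[0.0,0.0,0.0],-1],[[-3.6,0.7,3.5],[0.0,0.0,0.0],-1],[[-3.6,0.7,3.5],[0.0,0.0,0.0],-1],[[-3.4,0.7,3.0],[0.0,0.0,0.0],-1],[[-3.4,0.7,3.0],[0.0,0.0,0.0],-1]]
```

Emit:
send_rows --rows '[[[-3,0.5,3],[0,0,0],-1],[[-3,0.5,3],[0,0,0],-1],[[0,0,0],[0,0,0],-1]]'

```text
time_s: 15.7
eef_pos: [575.4, 227.2, 93.3]
ee_rot: [0.854, 0.395, 0.308, -0.143]
contact_force: [-1.4, -1.5, 0.7]
finger_gap: 21.9
finger_force: 30.0
```

```bash
cat >> go.py <<'E'
from scipy.ndimage import label
def ring(red,t):
    "fit red ring xy in wrist and scene and side by matching masks"
    u=np.array([.18,-.98,0])
    for n,w in (("wrist",30),("scene",9),("side",9)):
        c=cams.capture(n);g=c["pixels"].astype(int);m=(g[...,0]-g[...,1]>45)&(g[...,0]-g[...,2]>45)&(abs(g[...,1]-g[...,2])<25)
        q=proj(red,c)[0].round().astype(int);ys,xs=np.nonzero(m[q[1]-w:q[1]+w,q[0]-w:q[0]+w]);px=np.c_[xs+q[0]-w,ys+q[1]-w]
        if len(px)<4: print(n,"few",len(px));continue
        X=np.array([onz(p,c,red[2]) for p in px])[:,:2]
        o=least_squares(lambda a:np.hypot(*(X-a[:2]).T)-a[2],[*red[:2],7.5],loss="soft_l1",bounds=([0,0,7.2],[900,900,7.8]))
        print(n,len(px),"ring xy",o.x.round(1),"rms",np.sqrt(np.mean(o.fun**2)).round(2),"peg tip px->",proj(np.r_[PEG,62],c)[0].round(1))
E
python3 -c "
from go import *
meas()
s=manip.read_state();r=R.from_quat(s['ee_rot']).as_matrix()
k=s['eef_pos']+manip.hold_point_z*r[:,2]-r@[.4,1.1,2.9];t=(k[2]-86)/240
ring(np.array([557.5,262.5,50+189*t]),t)"
```

```text
t 15.7 grasp [567.6 218.1 107.7] psi 49.7 lean 39.8 yz -0.001 q [-0.01  0.51  1.97  1.27  0.54 -0.4 ] F [-1.4 -1.5  0.7] gap 21.9 ff 30.0
knob est [565.4 217.1 109.7]
red model [556.9 263.6  68.6] tilt 0.099
wrist red pred [219.9 246.4] found [(151, [208, 234, 30, 13], [223.5, 239.2], array([561.6, 266. ,  68.6]))] | peg62 [223.8 251.4] [(243, [208, 233, 30, 15]), (86, [227, 262, 7, 19])]
scene red pred [198.  261.7] found [(2, [201, 261, 1, 2], [201.0, 261.5], array([553.8, 254.3,  68.6])), (2, [197, 261, 2, 1], [197.5, 261.0], array([561.4, 263.8,  68.6]))] | peg62 [198.7 263.1] [(14, [197, 266, 6, 3]), (2, [201, 261, 1, 2])]
side red pred [223.6 200.4] found [] | peg62 [224.3 201.7] [(15, [222, 204, 6, 3])]
wrist 205 ring xy [558.6 262.5   7.8] rms 1.1 peg tip px-> [223.9 251.9]
scene 13 ring xy [555.3 261.6   7.8] rms 1.73 peg tip px-> [198.7 263.1]
side few 0
```

Emit:
send_rows --rows '[[[-3.5,0.7,3.2],[0,0,0],-1],[[-3.5,0.7,3.4],[0,0,0],-1],[[0,0,0],[0,0,0],-1]]'

```text
time_s: 16.38
eef_pos: [575.7, 225.4, 83.6]
ee_rot: [0.854, 0.395, 0.308, -0.143]
contact_force: [-1.1, 0.0, 0.0]
finger_gap: 22.1
finger_force: 30.0
```

```bash
python3 -c "
from go import *
meas()
ring(np.array([557.5,262.0,60]),0)
go([((565.9,214.4,95),1),((566.2,212.5,86),2)])"
```

```text
t 16.38 grasp [568.  216.2  98.1] psi 49.7 lean 39.8 yz -0.001 q [-0.01  0.53  1.98  1.31  0.54 -0.45] F [-1.1  0.   0. ] gap 22.1 ff 30.0
knob est [565.7 215.3 100.1]
red model [556.8 263.3  61.1] tilt 0.059
wrist red pred [217.5 244. ] found [(168, [206, 231, 30, 16], [220.9, 237.8], array([561. , 265.3,  61.1]))] | peg62 [219.3 245.1] [(330, [205, 231, 31, 17]), (58, [228, 262, 6, 13])]
scene red pred [198.2 263.6] found [(3, [200, 263, 2, 3], [200.7, 264.0], array([551. , 256.7,  61.1])), (2, [197, 263, 1, 2], [197.0, 263.5], array([558.9, 266.8,  61.1]))] | peg62 [198.7 263.1] [(4, [200, 267, 3, 2]), (4, [199, 263, 3, 2])]
side red pred [223.9 201.9] found [] | peg62 [224.3 201.7] [(5, [223, 205, 4, 2])]
wrist 234 ring xy [558.8 262.8   7.8] rms 1.16 peg tip px-> [219.3 245.8]
scene 10 ring xy [558.3 260.1   7.8] rms 1.93 peg tip px-> [198.7 263.1]
side few 0
[[[-4.3,0.6,3.9],[0.004,0.004,-0.004],-1],[[-3.4,0.7,3.0],[0.0,0.0,0.0],-1],[[-3.4,0.7,3.0],[0.0,0.0,0.0],-1]]
```

No force with the hole 6 mm below the tip height, so the peg is inside it. Lowering the rest.

Emit:
send_rows --rows '[[[-4,0.7,4],[0,0,0],-1],[[-3.5,0.7,3],[0,0,0],-1],[[-3.5,0.7,3],[0,0,0],-1],[[0,0,0],[0,0,0],-1]]'

```text
time_s: 17.18
eef_pos: [576.1, 222.6, 69.1]
ee_rot: [0.853, 0.395, 0.309, -0.143]
contact_force: [-0.7, -0.5, 1.4]
finger_gap: 22.1
finger_force: 30.0
```

```bash
python3 -c "
from go import *
meas()
ring(np.array([557.5,262.0,50]),0)"
```

```text
t 17.18 grasp [568.3 213.4  83.6] psi 49.7 lean 39.8 yz -0.0 q [-0.02  0.56  1.99  1.37  0.53 -0.52] F [-0.7 -0.5  1.4] gap 22.1 ff 30.0
knob est [566.1 212.5  85.6]
red model [556.9 262.7  49.6] tilt -0.002
wrist red pred [214.1 240.2] found [(193, [201, 226, 32, 21], [218.0, 235.8], array([560.5, 263.5,  49.6]))] | peg62 [211.8 234.5] [(534, [201, 226, 32, 22]), (10, [230, 262, 4, 3])]
scene red pred [198.6 266.3] found [(2, [201, 266, 1, 2], [201.0, 266.5], array([552.6, 255.9,  49.6])), (1, [197, 266, 1, 1], [197.0, 266.0], array([561. , 267. ,  49.6]))] | peg62 [198.7 263.1] [(5, [199, 263, 1, 5]), (2, [201, 266, 1, 2])]
side red pred [224.4 204.2] found [] | peg62 [224.3 201.7] []
wrist 247 ring xy [558.7 262.4   7.8] rms 1.32 peg tip px-> [211.7 235. ]
scene 10 ring xy [558.7 259.7   7.8] rms 1.23 peg tip px-> [198.7 263.1]
side few 0
```

Emit:
send_rows --rows '[[[0,0,0],[0,0,0],-0.2],[[0,0,0],[0,0,0],-0.2],[[0,0,0],[0,0,0],-0.2],[[0,0,-12],[0,0,0],-0.2],[[0,0,-25],[0,0,0],-0.2],[[0,0,-40],[0,0,0],-0.2],[[0,0,-40],[0,0,0],-0.2],[[0,0,0],[0,0,0],-0.2]]'

```text
time_s: 18.48
eef_pos: [528.1, 164.1, 162.0]
ee_rot: [0.853, 0.395, 0.311, -0.141]
contact_force: [1.4, -0.4, -0.1]
finger_gap: 37.0
finger_force: 0.0
```

```bash
python3 -c "
from go import *
st()
for n,w in (('wrist',40),('scene',9),('side',9)):
    c=cams.capture(n);K=[566.2,211.8,86]
    print(n,'knob',proj(K,c)[0].round(1),find(c,proj(K,c)[0],'knob',w)[:1],'red',proj([557.2,261.7,50],c)[0].round(1),find(c,proj([557.2,261.7,50],c)[0],'red',w)[:1],'tip',proj([557.2,261.7,60],c)[0].round(1),find(c,proj([557.2,261.7,60],c)[0],'peg',w//2)[:2])
ring(np.array([557.2,261.7,50]),0)"
```

```text
t 18.48 grasp [520.2 155.  176.4] psi 49.6 lean 39.9 yz 0.004 q [-0.17  0.3   2.05  1.05  0.69 -0.28] F [ 1.4 -0.4 -0.1] gap 37.0 ff 0.0
wrist knob [275.4 214.8] [(553, [264, 203, 26, 30], [276.7, 215.8], [565.3, 209.2, 86.0])] red [237.  200.1] [(116, [228, 192, 20, 17], [238.1, 201.1], [557.7, 261.5, 50.0])] tip [235.8 195.5] [(281, [228, 191, 20, 19], [237.5, 200.1], [558.8, 263.8, 45.0]), (6, [228, 209, 4, 4], [229.8, 210.5], [545.4, 259.6, 45.0])]
scene knob [211.7 252.2] [(38, [209, 249, 7, 9], [212.2, 252.4], [561.2, 212.5, 86.0])] red [198.9 266.1] [(3, [201, 265, 1, 3], [201.0, 266.0], [554.9, 255.1, 50.0])] tip [198.7 263.6] [(3, [201, 265, 1, 3], [201.0, 266.0], [561.7, 253.2, 45.0]), (3, [199, 263, 1, 3], [199.0, 264.0], [575.5, 255.6, 45.0])]
side knob [236.2 198.5] [(108, [227, 189, 17, 14], [233.2, 194.8], [581.0, 224.6, 86.0])] red [224.6 204.1] [(3, [223, 204, 2, 2], [223.7, 204.3], [553.4, 264.7, 50.0])] tip [224.4 202.1] [(6, [223, 204, 3, 2], [224.0, 204.5], [559.3, 266.3, 45.0])]
wrist 141 ring xy [557.6 261.    7.8] rms 1.62 peg tip px-> [237.1 193.9]
scene 10 ring xy [558.7 259.7   7.8] rms 1.23 peg tip px-> [198.7 263.1]
side 7 ring xy [557.8 264.1   7.5] rms 1.21 peg tip px-> [224.3 201.7]
```

The ring sits at the peg and level in all three views, the gripper is clear, and neither the bottle nor the tape was approached. Handing in.

```bash
python3 -c "
from h import *
print(manip.finish_job())"
```

```text
the job is handed in; nothing more can be done
None
```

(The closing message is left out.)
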